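# Take down a pile of bench supplies and put each in its own tray

## Task

Take the pile apart from the top down and set each thing, right way up, in the shallow dark steel tray that fits it, one thing to a tray: the red-capped jar in the round dish, the grey and white cuvette box in the smallest rectangular tray, the white cooling block in the middle-sized one, and the flat film carton in the longest. Turn each so that it lies flat on the tray's floor inside the rim, roughly in the middle; do not tip anything over.

Things in the scene. Friction and masses are not known exactly. Their poses are not given: they have to be found in the camera images.
- jar: Small white round jar with a red screw cap, top of the pile at the start. 45 mm high; 44 mm diameter up to 28 mm, cap 45.6 mm diameter above. About 0.15 kg. Origin: centre of its underside; z up. At the start it stands on the cuvette box.
- cuvette_box: Closed box, grey below and white lid, 54 mm (its x) by 68 mm (its y) by 34 mm high, rounded edges, small clasp on one long side; the lid does not open. About 0.09 kg. Origin: centre of its underside; z up. At the start it lies on the cooling block, its y roughly along the block's y.
- cool_block: White rectangular block with a grid of tube wells in its top, 66 mm (its x) by 95 mm (its y) by 38 mm high. About 0.35 kg. Origin: centre of its underside; z up. At the start it lies across the carton, its y roughly along the carton's x.
- carton: Flat green and yellow cardboard carton, 62 mm (its x) by 124 mm (its y) by 22 mm high, bottom of the pile, on the worktop at the start; closed and stiff. About 0.12 kg. Origin: centre of its underside; z up. 
- dish_round: Fixed to the worktop. Shallow round dark steel dish, 78 mm across outside and about 68 mm inside at the floor, floor 3 mm thick, rim top 7 mm above the worktop. Origin: centre of its underside. Place of the jar.
- tray_small: Fixed to the worktop. Shallow dark steel rectangular tray, floor 3 mm thick, rim 3 mm wide, rim top 7 mm above the worktop (4 mm above the tray's floor). Origin: centre of its underside, on the worktop; inside 80 mm (its x) by 94 mm (its y). Place of the cuvette box.
- tray_medium: Fixed to the worktop. Shallow dark steel rectangular tray, floor 3 mm thick, rim 3 mm wide, rim top 7 mm above the worktop (4 mm above the tray's floor). Origin: centre of its underside, on the worktop; inside 94 mm (its x) by 123 mm (its y). Place of the cooling block.
- tray_long: Fixed to the worktop. Shallow dark steel rectangular tray, floor 3 mm thick, rim 3 mm wide, rim top 7 mm above the worktop (4 mm above the tray's floor). Origin: centre of its underside, on the worktop; inside 90 mm (its x) by 152 mm (its y). Place of the carton.
- pipette_stand: Not to be handled: a fixed pipette stand at the left of the work, always in the same place. A slim column carries a pipette at its top, about 0.30 m above the worktop; pass well to its right or above 0.32 m, and mind the wall cabinet whose front is 0.67 m ahead of the robot and whose underside is 0.46 m above the worktop. Origin: centre of its foot, near the worktop; the column's upper part stands 30 mm from the origin along its x.
Not all that is in view belongs to the job. Leave any orange or turquoise look-alike of the dish_round alone.

How it is judged:
On the way, in this order (a step that is already met when the one before it is completed fails the run):
1. the jar stands flat in the round dish (horizontal distance between jar and dish_round below 0.021 m and z of jar in the frame of dish_round below 0.005 m and angle between jar's own z axis and vertical below 0.04 rad), for 0.2 s.
2. the cuvette box lies flat in the smallest rectangular tray (horizontal distance between cuvette_box and tray_small below 0.021 m and z of cuvette_box in the frame of tray_small below 0.005 m and angle between cuvette_box's own z axis and vertical below 0.04 rad), for 0.2 s.
3. the cooling block lies flat in the middle-sized tray (horizontal distance between cool_block and tray_medium below 0.021 m and z of cool_block in the frame of tray_medium below 0.005 m and angle between cool_block's own z axis and vertical below 0.04 rad), for 0.2 s.
4. the carton lies flat in the longest tray (horizontal distance between carton and tray_long below 0.021 m and z of carton in the frame of tray_long below 0.005 m and angle between carton's own z axis and vertical below 0.04 rad), for 0.2 s.
At the end, for the whole second after the job is handed in: Jar in the round dish, cuvette box in the small tray, cooling block in the medium tray, carton in the long tray: each released, at rest (under 20 mm/s), centre within 21 mm of the tray's centre, underside under 5 mm above the tray's underside (its floor is at 3 mm), tilt under 0.04 rad (all of step 1 and all of step 2 and all of step 3 and all of step 4 and linear speed of each of jar, cuvette_box, cool_block, carton below 0.02 m/s); the robot touches nothing.
It fails at once if one of the four things is tipped over (more than 0.6 rad from upright) (angle between any of jar, cuvette_box, cool_block, carton's own z axis and vertical above 0.6 rad).
It also fails if it takes over 96 s, if anything falls off the work surface, if the arm or the gripper's body presses on something with over 40 N, if the wrist force passes 120 N, or if a joint passes its speed limit or range.

## Robot

A 6-joint arm with a two-finger parallel gripper is mounted at the origin on a cart in front of the work surface, level with it; the furniture and walls round the work are solid. World frame = base frame: x ahead of the robot, y to its left, z up, the work surface at z = 0. Lengths are in m, angles in rad, forces in N, time in s.
With the tool pointing down it reaches from about 0.325 to 0.9 m from the base axis. Payload 6.1 kg.
Tool frame: the origin (TCP) lies at the very end of the fingers, on their centre line; the grasp point (between the pads) lies 19 mm behind it; z points along the fingers, x is the direction in which the jaws open and shut, and the axes are right-handed (so a half turn about z gives the same grasp; the last joint's range is limited). The gripper opens to 87 mm and grips with 3 to 60 N. Pads are 19 mm wide; open, the fingers measure 117 mm over their backs; the gripper's body (75 mm by 190 mm) begins 51 mm behind the grasp point.
Start: joints at [1.058, 0.22, 1.526, -0, 1.395, -0.126], TCP at [0.236, 0.579, 0.186] pointing down, gripper open.
Joint ranges: [-2.98, 2.98], [-0.91, 2.08], [0.09, 2.57], [-1.24, 4.39], [0.2, 2.65], [-2.68, 2.68]. Speed limits (rad/s): [2.57, 2.57, 3.01, 3.14, 3.14, 3.14].

## Interface

Orientations are given as a rotation vector (axis times angle).
In Python, from plant import monitor, vision, ctrl, finder gives the robot as it stands.
- The arm moves only by the tool play_rows, never from a script. Its argument "plan" is a list of rows, each a list of 7 numbers: the turn, a rotation vector about the tool's x, y, z in rad, then the shift along the tool's x, y, z in m, then the finger opening in m, from 0 to 0.087. In form: [[rx, ry, rz, x, y, z, grip], ...]. A call has 1 to 20 rows; each row shifts and turns the commanded pose from where the row before left it, along the tool's axes as they then stand; what a row does not reach is not made up. A row lasts 1/12 s, in which the tool goes at most 41.7 mm and 7.16 degrees, less where a joint would pass 70% of its speed; a pose out of reach is approached as far as the arm can. A call with a gripper value outside its range is refused whole. The fingers move at their own pace and stop on an object; "newtons" is the grip in N (left out, the last holds). Time passes only in rows, so rows that do not move let the fingers close. It gives the time, the measured TCP pose, the force and the opening at its end, in the units of the state.
- monitor.get_obs(): the state, without advancing time (a new reading comes with each control period).
- vision.read_camera(name): name is "side" or "top" or "wrist"; returns the picture (420x560x3 uint8, red, green, blue); there is no depth.
- vision.camera_params(name): a dict with "fx", "fy", "cx", "cy" (pixels), "k1" (the pictures are not rectified: a ray, as slopes to the right and down, at radius r is drawn at 1 + k1 r^2 times it, then the intrinsics apply), "R" (3x3) and "t" (3): a world point X has camera coordinates R X + t. Camera axes: x right, y down, z forward; pixel columns grow to the right and rows downward; lengths in m; the calibration is good to about 2 mm. A picture is of the moment at which its call begins: read the wrist's pose just before it. camera_params takes no time and is no camera call; for the wrist camera it gives the pose at the moment of the call.
- ctrl.job_done(): hands the job in, once; it reports no verdict.
Trained networks look in the newest picture that a camera, given by its name, has taken for a name from the list of things; names that differ only in an ending like _2 or _b are one class to them, and where a whole thing is asked for, a point or a joint stands for the part that bears it (a point fixed in the world has none). Each returns a list of dicts, best first, with "confidence" (0 to 1); they miss things now and then, are a little off and sometimes report something else, mostly with a low value. They report only what shows in the picture. A call takes as long as a camera call. They do not tell look-alikes from the thing itself.
- finder.recognise(camera, query): "centre" ([x, y, z] in m, in world coordinates, good to about 4 mm: the middle of the surface that is visible of it).
The state is a dict: "t": time; "joint_pos": joint angles; "joint_vel": joint speeds; "tau": joint torques, N m; "tcp_pos": TCP position; "ee_rot": TCP orientation; "force": force on the tool from outside, world axes, zero at the start; "wrist_torque": the same for the moment, N m; "width": opening from 0.0 (shut) to 1.0 (fully open).
Only numpy, scipy, OpenCV 4.12 (cv2) and the standard library are available. Lean on these libraries where they do the work, as an engineer would, in place of code of your own. Each camera call takes 0.05 s, during which the arm holds its last target.

## Working session

There is one attempt and no reset: what is moved stays moved. The work goes in short steps, Python scripts to look and compute and a tool call to move; the robot and the scene stay as the last step left them, time stands still between calls to the robot, and variables do not carry over. Pictures are saved under pics/ and viewed, and the job is handed in when it is done.

Besides the shell and the picture viewer there is one more tool, called after "Emit:" as name([rows], argument=value, ...), one row to a line, values as JSON. play_rows: Moves the arm, as the interface text tells. Its arguments: {"type":"object","properties":{"plan":{"type":"array","items":{"type":"array","items":{"type":"number"}}},"newtons":{"type":"number"}},"required":["plan"]}

```bash
ls; mkdir -p pics
python3 - <<'E'
from plant import monitor, vision, ctrl, finder
import cv2
print(monitor.get_obs())
for n in ["side","top","wrist"]:
    im=vision.read_camera(n); cv2.imwrite(f"pics/a_{n}.png",im[:,:,::-1])
    print(n,vision.camera_params(n))
    for q in ["jar","cuvette_box","cool_block","carton","dish_round","tray_small","tray_medium","tray_long"]:
        print(q,[( [round(v,4) for v in d["centre"]],round(d["confidence"],2)) for d in finder.recognise(n,q)[:3]])
E
```

```text
pics
{'t': 0.0, 'joint_pos': array([ 1.05789199e+00,  2.21222190e-01,  1.52760577e+00, -2.17991406e-05,
        1.39465841e+00, -1.26120303e-01]), 'joint_vel': array([-0.00024198, -0.0016668 ,  0.00105304,  0.00077912,  0.00119193,
       -0.00094516]), 'tau': array([-2.23700292e-03, -4.94612074e+01, -3.87383580e+01,  6.95911213e-02,
        5.73146960e-02, -1.51158456e-04]), 'tcp_pos': array([0.23544722, 0.57822845, 0.18514256]), 'ee_rot': array([ 2.60623931,  1.75261216, -0.00264173]), 'force': array([ 0.22866305, -0.23502363,  0.34025534]), 'wrist_torque': array([ 0.02065899, -0.02998011,  0.0159424 ]), 'width': 0.9991459486031096}
side {'fx': 492.1215545325142, 'fy': 492.1215545325142, 'cx': 274.3144988024784, 'cy': 210.58651791496624, 'k1': -0.1367140148430781, 'R': array([[-0.99973482, -0.00525827,  0.02241985],
       [-0.02220951,  0.47745753, -0.87837409],
       [-0.0060858 , -0.87863909, -0.4774477 ]]), 't': array([0.47823524, 0.10037169, 1.59255356])}
jar [([0.5236, -0.2102, 0.1234], 0.75)]
cuvette_box [([0.5269, -0.202, 0.0802], 0.76)]
cool_block [([0.5273, -0.1908, 0.04
[... 1003 characters left out ...]
0039], 0.81), ([0.5191, -0.0836, 0.0024], 0.8)]
tray_small [([0.4574, 0.2495, 0.0022], 0.69)]
tray_medium [([0.4471, -0.4079, 0.0024], 0.64)]
tray_long [([0.4767, 0.0795, 0.0006], 0.95), ([0.4966, -0.2099, 0.0604], 0.51), ([0.5177, -0.0843, 0.0042], 0.36)]
wrist {'fx': 344.68170182017894, 'fy': 344.68170182017894, 'cx': 275.01463755008274, 'cy': 204.0435939736068, 'k1': -0.04381869584890222, 'R': array([[ 0.37669747,  0.92633515, -0.00148514],
       [ 0.88442191, -0.35917557,  0.29797786],
       [ 0.27549394, -0.11356099, -0.95457163]]), 't': array([-0.62445869, -0.03680897,  0.39396779])}
jar []
cuvette_box []
cool_block []
carton []
dish_round []
tray_small []
tray_medium []
tray_long []
```

View pics/a_top.png

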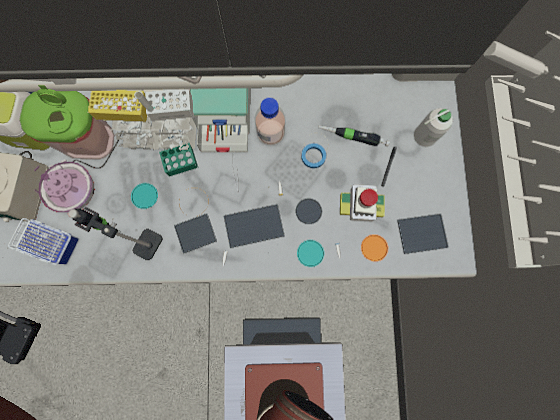

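View pics/a_side.png

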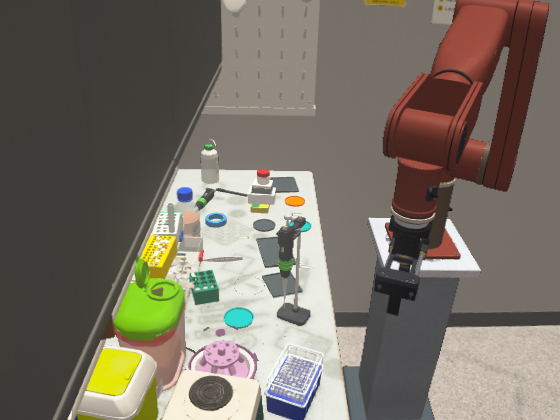

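View pics/a_wrist.png

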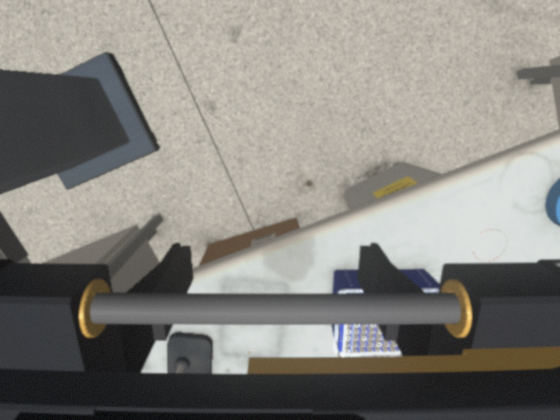

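Top view: the dark dish is at about (309,211), the small tray at (195,233), the long tray at (254,226), the medium tray at (423,234) and the pile at (365,200). The turquoise and orange discs are decoys. The pipette stand's foot is at (147,243), and the arm starts to the left of it.

```bash
cat > h.py <<'E'
import numpy as np, cv2
from scipy.spatial.transform import Rotation as Ro
def cam(p):
    K=np.array([[p["fx"],0,p["cx"]],[0,p["fy"],p["cy"]],[0,0,1.]]);return K,np.array([p["k1"],0,0,0,0.])
def rays(p,uv):
    K,D=cam(p); s=cv2.undistortPoints(np.array(uv,float).reshape(-1,1,2),K,D).reshape(-1,2)
    d=np.c_[s,np.ones(len(s))]@p["R"]; return -p["R"].T@p["t"],d
def plane(p,uv,z):
    c,d=rays(p,uv); return c+d*((z-c[2])/d[:,2])[:,None]
def proj(p,X):
    K,D=cam(p); return cv2.projectPoints(np.array(X,float).reshape(-1,1,3),cv2.Rodrigues(p["R"])[0],p["t"],K,D)[0].reshape(-1,2)
def tri(obs):
    A=np.zeros((3,3));b=np.zeros(3)
    for p,uv in obs:
        c,d=rays(p,[uv]);d=d[0]/np.linalg.norm(d[0]);M=np.eye(3)-np.outer(d,d);A+=M;b+=M@c
    return np.linalg.solve(A,b)
E
cat > tr.py <<'E'
from h import *
from plant import vision,monitor
im=cv2.imread("pics/a_top.png");p=vision.camera_params("top")
g=cv2.cvtColor(im,cv2.COLOR_BGR2GRAY)
m=(g<85).astype(np.uint8)
cs,_=cv2.findContours(m,cv2.RETR_EXTERNAL,cv2.CHAIN_APPROX_NONE)
for n,uv in dict(dish=(309,211),small=(195,233),long=(254,226),med=(423,234)).items():
    for c in cs:
        if cv2.pointPolygonTest(c,uv,False)>0:
            w=plane(p,c.reshape(-1,2),0.006)[:,:2].astype(np.float32)
            r=cv2.minAreaRect(w*1000); print(n,cv2.contourArea(c),r, "mean",w.mean(0))
o=monitor.get_obs(); R=Ro.from_rotvec(o["ee_rot"]).as_matrix()
q=vision.camera_params("wrist");C=-q["R"].T@q["t"]
print("cam in tool",R.T@(C-o["tcp_pos"]),"\n",q["R"]@R)
print(R)
E
python3 tr.py
```

```text
dish 463.0 ((514.3856201171875, -83.0890884399414), (71.78040313720703, 70.1356201171875), 88.86407470703125) mean [ 0.51394886 -0.08323267]
small 914.0 ((456.8973388671875, 239.58409118652344), (82.9324951171875, 97.0232162475586), 19.62302589416504) mean [0.45633036 0.23984005]
long 1649.0 ((475.6270751953125, 74.80651092529297), (93.84477233886719, 154.8314971923828), 11.276177406311035) mean [0.47390303 0.07477519]
med 1340.5 ((443.87841796875, -404.78533935546875), (96.91748046875, 127.05565643310547), 6.784969806671143) mean [ 0.44040555 -0.39816737]
cam in tool [-1.04681667e-05 -8.26370892e-02 -1.99841310e-01] 
 [[ 9.99998687e-01 -5.86260325e-04  1.51079711e-03]
 [ 1.00982786e-03  9.54568814e-01 -2.97988858e-01]
 [-1.26746076e-03  2.97989993e-01  9.54568153e-01]]
[[ 3.77240703e-01  9.26115248e-01 -1.43082194e-05]
 [ 9.26115248e-01 -3.77240703e-01  4.60793729e-06]
 [-1.13016178e-06 -1.49893617e-05 -1.00000000e+00]]
```

Run:
```python
import cv2
im=cv2.imread("pics/a_top.png"); cv2.imwrite("pics/a_c1.png",cv2.resize(im[170:260,320:460],None,fx=5,fy=5,interpolation=cv2.INTER_CUBIC))
im=cv2.imread("pics/a_top.png"); cv2.imwrite("pics/a_c2.png",cv2.resize(im[180:280,60:330],None,fx=2.9,fy=2.9,interpolation=cv2.INTER_CUBIC))
```

```text
(no output)
```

View pics/a_c1.png

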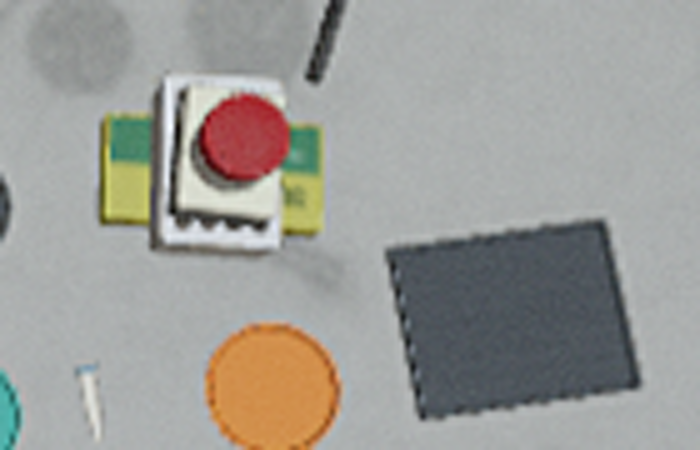

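View pics/a_c2.png

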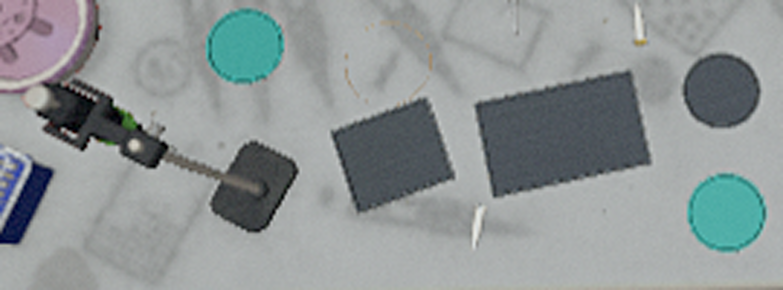

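Emit:
play_rows([
  [0,0,0,0,0,-0.033,0.087],
  [0,0,0,0,0,-0.033,0.087],
  [0,0,0,0,0,-0.033,0.087],
  [0,0,0,0,0,-0.033,0.087],
  [0,0,0,0,0,-0.033,0.087],
  [0,0,0,0,0,-0.033,0.087],
  [0,0,0,-0.0276,0.0195,0,0.087],
  [0,0,0,-0.0276,0.0195,0,0.087],
  [0,0,0,-0.0276,0.0195,0,0.087],
  [0,0,0,-0.0276,0.0195,0,0.087],
  [0,0,0,-0.0276,0.0195,0,0.087],
  [0,0,0,-0.0276,0.0195,0,0.087],
  [0,0,0,-0.0276,0.0195,0,0.087],
  [0,0,0,-0.0276,0.0195,0,0.087],
  [0,0,0,-0.0276,0.0195,0,0.087],
  [0,0,0,-0.0276,0.0195,0,0.087],
  [0,0,0,-0.0276,0.0195,0,0.087],
  [0,0,0,-0.0276,0.0195,0,0.087],
  [0,0,0,0,0,0,0.087],
])

```text
t: 2.93
tcp_pos: [0.3288, 0.1792, 0.3846]
ee_rot: [2.61, 1.743, 0.001]
force: [-0.1, -0.0, 0.6]
width: 1.001
```

```bash
cat > wl.py <<'E'
import sys,pickle
from h import *
from plant import vision,monitor
def shot(name,cam_="wrist"):
    o=monitor.get_obs();p=vision.camera_params(cam_);im=vision.read_camera(cam_)[:,:,::-1].copy()
    cv2.imwrite(f"pics/{name}.png",im);pickle.dump((o,p),open(f"pics/{name}.pkl","wb"))
    return im,p,o
def load(name):
    o,p=pickle.load(open(f"pics/{name}.pkl","rb"));return cv2.imread(f"pics/{name}.png"),p,o
def trays(im,p,seeds,th=85,z=0.007):
    g=cv2.cvtColor(im,cv2.COLOR_BGR2GRAY)
    cs,_=cv2.findContours((g<th).astype(np.uint8),cv2.RETR_EXTERNAL,cv2.CHAIN_APPROX_NONE)
    for n,uv in seeds.items():
        for c in cs:
            if cv2.pointPolygonTest(c,tuple(map(float,uv)),False)>0:
                r=cv2.minAreaRect((plane(p,c.reshape(-1,2),z)[:,:2]*1000).astype(np.float32)); print(n,[np.round(v,1) for v in r])
E
python3 - <<'E'
from wl import *
im,p,o=shot("b1")
est=dict(dish=(.5144,-.083),small=(.457,.2396),long=(.4756,.0748),med=(.4439,-.4048))
print(o["tcp_pos"],o["ee_rot"])
s={n:proj(p,[*v,.007])[0] for n,v in est.items()};print(s)
trays(im,p,s,70)
E
```

```text
[0.32878156 0.17924087 0.38461086] [2.61043612e+00 1.74297139e+00 6.52650739e-04]
{'dish': array([186.4640111 , 290.04846979]), 'small': array([335.50274637, 202.27738313]), 'long': array([253.64094768, 244.24061625]), 'med': array([ 30.08485185, 313.15091596])}
dish [array([701.1,  33.3]), array([1304. ,  449.2]), np.float64(67.6)]
med [array([701.1,  33.3]), array([1304. ,  449.2]), np.float64(67.6)]
```

View pics/b1.png

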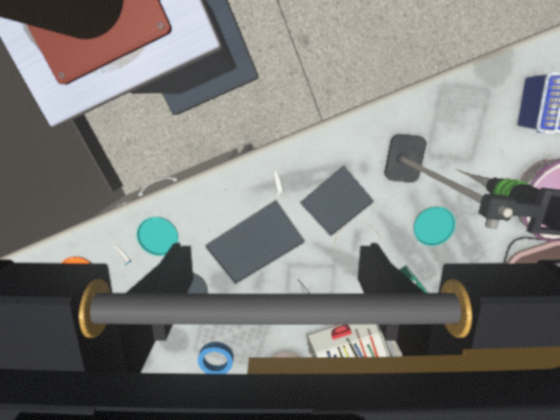

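The small tray is at about (337,201) and the long tray at (255,241), both close to the predicted (335,202) and (254,244).

Run:
```python
from wl import *
im,p,o=load("b1")
s=dict(small=(337,201),long=(255,241))
for t in(80,90,100,110): print(t);trays(im,p,s,t)
im,p=cv2.imread("pics/a_top.png"),vision.camera_params("top")
for t in(85,100): print("top",t);trays(im,p,dict(dish=(309,211),small=(195,233),long=(254,226),med=(423,234)),t)
```

```text
80
90
100
small [array([456.4, 241.9]), array([81.1, 93.5]), np.float64(19.4)]
long [array([475.3,  76.2]), array([ 89.9, 153. ]), np.float64(11.2)]
110
small [array([456.2, 242. ]), array([83.1, 95.8]), np.float64(19.6)]
long [array([474.7,  76.2]), array([ 92. , 154.7]), np.float64(11.4)]
top 85
dish [array([514.2, -83. ]), array([71.7, 70.1]), np.float64(88.9)]
small [array([456.7, 239.4]), array([82.9, 96.9]), np.float64(19.6)]
long [array([475.5,  74.7]), array([ 93.8, 154.7]), np.float64(11.3)]
med [array([ 443.7, -404.4]), array([ 96.8, 126.9]), np.float64(6.8)]
top 100
dish [array([514.2, -83. ]), array([71.8, 70.1]), np.float64(88.9)]
small [array([457.2, 239.4]), array([85.3, 98.9]), np.float64(19.5)]
long [array([475.2,  74.4]), array([ 94.6, 155.3]), np.float64(11.2)]
med [array([ 443. , -404.3]), array([ 98.4, 128.6]), np.float64(6.9)]
```

Emit:
play_rows([
  [0,0,0,-0.0276,0.0195,0,0.087],
  [0,0,0,-0.0276,0.0195,0,0.087],
  [0,0,0,-0.0276,0.0195,0,0.087],
  [0,0,0,-0.0276,0.0195,0,0.087],
  [0,0,0,-0.0276,0.0195,0,0.087],
  [0,0,0,-0.0276,0.0195,0,0.087],
  [0,0,0,-0.0276,0.0195,0,0.087],
  [0,0,0,-0.0276,0.0195,0,0.087],
  [0,0,0,-0.0276,0.0195,0,0.087],
  [0,0,0,-0.0276,0.0195,0,0.087],
  [0,0,0,-0.0276,0.0195,0,0.087],
  [0,0,0,0,0,0,0.087],
])

```text
t: 3.98
tcp_pos: [0.4127, -0.1818, 0.3828]
ee_rot: [-2.609, -1.749, 0.003]
force: [-0.4, 0.2, 0.0]
width: 0.998
```

Run:
```python
from wl import *
from plant import finder
im,p,o=shot("c1")
for q in ["jar","cuvette_box","cool_block","carton","dish_round","tray_medium"]:
        print(q,[( [round(v,4) for v in d["centre"]],round(d["confidence"],2)) for d in finder.recognise("wrist",q)[:2]])
cv2.imwrite("pics/c1_z.png",cv2.resize(im[80:280,150:420],None,fx=2.9,fy=2.9,interpolation=cv2.INTER_CUBIC))
```

```text
jar [([0.513, -0.2224, 0.1409], 0.94)]
cuvette_box [([0.5016, -0.2185, 0.0931], 0.61)]
cool_block [([0.4857, -0.216, 0.0592], 0.58)]
carton [([0.5268, -0.1972, 0.0209], 0.94)]
dish_round [([0.514, -0.0829, 0.0054], 0.83), ([0.4059, -0.2653, 0.0012], 0.58)]
tray_medium [([0.439, -0.4002, 0.0011], 0.76)]
```

View pics/c1.png

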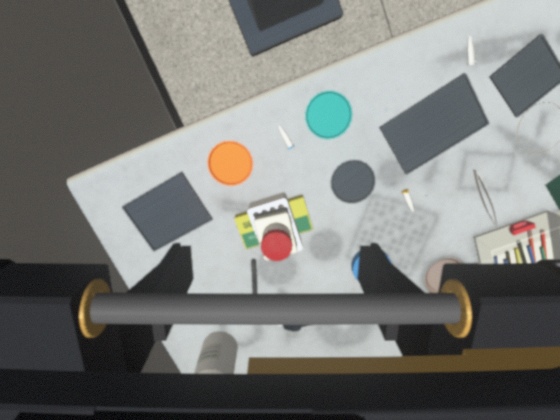

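View pics/c1_z.png

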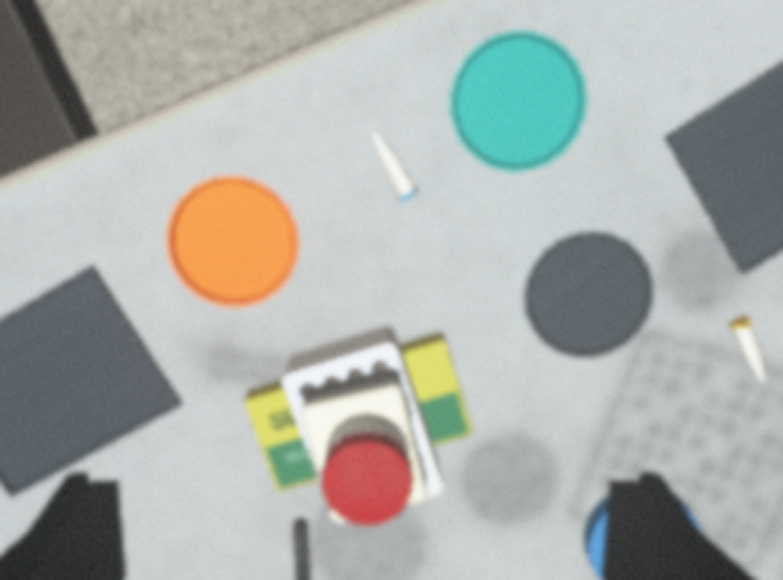

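The pile is at about (275,228), with the red cap at (276,246). The dish is at (353,181) and the medium tray at (168,211). Next I'll triangulate the cap and refine the tray positions.

Run:
```python
from wl import *
def red(im,uv):
    h=cv2.cvtColor(im,cv2.COLOR_BGR2HSV);m=(((h[...,0]<6)|(h[...,0]>170))&(h[...,1]>140)).astype(np.uint8)
    cs,_=cv2.findContours(m,cv2.RETR_EXTERNAL,cv2.CHAIN_APPROX_NONE)
    c=min(cs,key=lambda c:-cv2.pointPolygonTest(c,uv,True));return cv2.minEnclosingCircle(c),cv2.fitEllipse(c)
im1,p1,o=load("c1");im2,p2=cv2.imread("pics/a_top.png"),vision.camera_params("top")
r1=red(im1,(276.,246.));r2=red(im2,(368.,197.));print(r1,r2)
ims,ps=cv2.imread("pics/a_side.png"),vision.camera_params("side");rs=red(ims,(263.,174.));print(rs)
print(tri([(p1,r1[1][0]),(p2,r2[1][0])]),tri([(p1,r1[1][0]),(p2,r2[1][0]),(ps,rs[1][0])]))
print("at z=.139",plane(p1,[r1[1][0]],.139),plane(p2,[r2[1][0]],.139))
for t in(90,100,110): print(t);trays(im1,p1,dict(dish=(353,181),med=(168,211),long=(434,122)),t)
```

```text
(((276.2155456542969, 245.3730926513672), 14.45631217956543), ((276.0962219238281, 245.8411102294922), (26.19356346130371, 27.875112533569336), 94.46112060546875)) (((368.3823547363281, 197.5), 8.74731731414795), ((368.315673828125, 197.19224548339844), (15.491859436035156, 17.168500900268555), 76.57225799560547))
(((262.5, 172.0), 5.852449893951416), ((262.4842529296875, 172.45201110839844), (7.594522953033447, 11.80417537689209), 87.269775390625))
[ 0.51925084 -0.22477878  0.14307079] [ 0.52364338 -0.22740016  0.13005802]
at z=.139 [[ 0.52095436 -0.22549345  0.139     ]] [[ 0.52019836 -0.22572453  0.139     ]]
90
100
med [array([ 443.6, -403.2]), array([ 94.1, 125.1]), np.float64(6.9)]
long [array([474.9,  75.7]), array([ 91. , 153.9]), np.float64(11.3)]
110
dish [array([514.2, -80.7]), array([70.8, 70.8]), np.float64(70.5)]
med [array([ 443.6, -403.1]), array([ 95.9, 126.8]), np.float64(6.8)]
long [array([474.6,  75.4]), array([ 92.9, 155.8]), np.float64(11.5)]
```

Run:
```python
import cv2
im=cv2.imread("pics/c1.png"); cv2.imwrite("pics/c1_y.png",cv2.resize(im[185:270,225:325],None,fx=7,fy=7,interpolation=cv2.INTER_CUBIC))
```

```text
(no output)
```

View pics/c1_y.png

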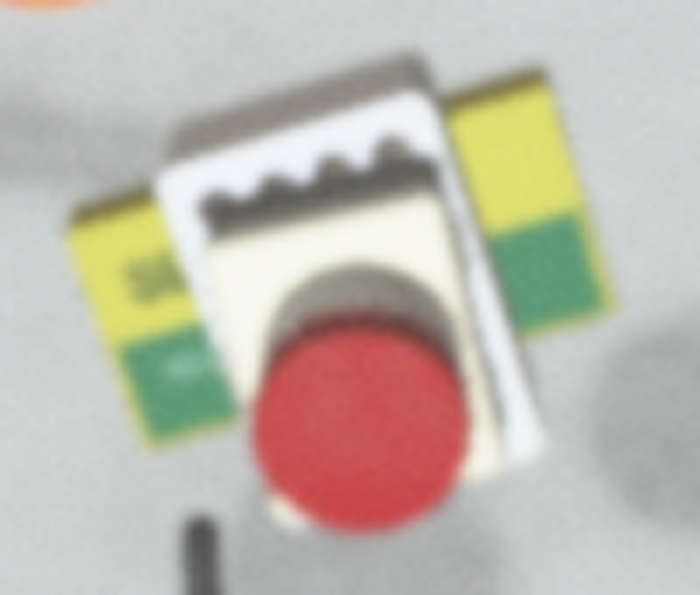

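```bash
cat > go.py <<'E'
import sys
from h import *
from plant import monitor
def cur():
    o=monitor.get_obs();R=Ro.from_rotvec(o["ee_rot"]).as_matrix();return o["tcp_pos"],R,np.degrees(np.arctan2(R[1,0],R[0,0]))
pos,R,yaw=cur()
print("cur",pos.round(4),"yaw",yaw.round(2),"tilt",R[:,2].round(4))
# args: x y z [yaw]; shift in tool axes before turn and after turn
for a in sys.argv[1:]:
    v=[float(s) for s in a.split(",")]
    d=np.array(v[:3])-pos
    print(a,"tool shift (old yaw)",(R.T@d).round(4),"n=",round(np.linalg.norm(d)/.036,1))
    if len(v)>3:
        t=v[3];rz=np.radians(yaw-t)
        Y=np.radians(t);R2=np.array([[np.cos(Y),np.sin(Y),0],[np.sin(Y),-np.cos(Y),0],[0,0,-1]])
        print("  rz",rz.round(4),"rows",round(abs(rz)/.12,1),"shift(new yaw)",(R2.T@d).round(4)); R=R2
    pos=np.array(v[:3]); yaw=v[3] if len(v)>3 else yaw
E
python3 go.py .5205,-.2255,.17 .5205,-.2255,.108 .5205,-.2255,.17 .514,-.082,.10 .514,-.082,.018
```

```text
cur [ 0.4119 -0.1769  0.3847] yaw 67.96 tilt [ 9.e-04 -3.e-04 -1.e+00]
.5205,-.2255,.17 tool shift (old yaw) [-0.0043  0.1187  0.2148] n= 6.8
.5205,-.2255,.108 tool shift (old yaw) [-0.     -0.0001  0.062 ] n= 1.7
.5205,-.2255,.17 tool shift (old yaw) [ 0.      0.0001 -0.062 ] n= 1.7
.514,-.082,.10 tool shift (old yaw) [ 0.1306 -0.0599  0.07  ] n= 4.4
.514,-.082,.018 tool shift (old yaw) [-0.     -0.0001  0.082 ] n= 2.3
```

Emit:
play_rows([
  [0,0,0,-0.0005,0.0148,0.0268,0.087],
  [0,0,0,-0.0005,0.0148,0.0268,0.087],
  [0,0,0,-0.0005,0.0148,0.0268,0.087],
  [0,0,0,-0.0005,0.0148,0.0268,0.087],
  [0,0,0,-0.0005,0.0148,0.0268,0.087],
  [0,0,0,-0.0005,0.0148,0.0268,0.087],
  [0,0,0,-0.0005,0.0148,0.0268,0.087],
  [0,0,0,-0.0005,0.0148,0.0268,0.087],
  [0,0,0,0,0,0,0.087],
  [0,0,0,0,0,0,0.087],
  [0,0,0,0,0,0,0.087],
])

```text
t: 5.25
tcp_pos: [0.5202, -0.2262, 0.1714]
ee_rot: [2.605, 1.754, 0.001]
force: [0.3, -0.8, 0.6]
width: 1.001
```

```bash
python3 go.py .5205,-.2255,.108
python3 - <<'E'
from wl import *
shot("d1")
E
```

```text
cur [ 0.5202 -0.2262  0.1714] yaw 67.89 tilt [ 1.1e-03 -7.0e-04 -1.0e+00]
.5205,-.2255,.108 tool shift (old yaw) [ 0.0007 -0.      0.0634] n= 1.8
```

View pics/d1.png

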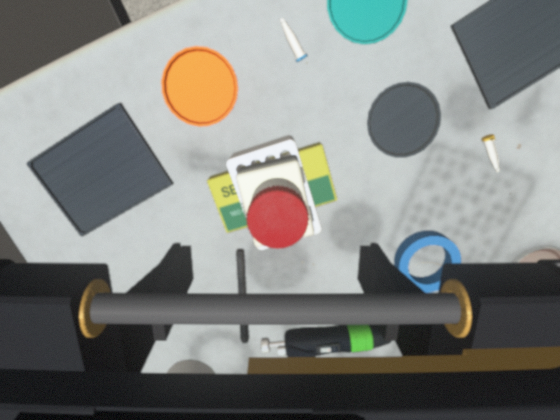

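The cap is at (278,217), centred between the fingers. I'll descend and grip.

Emit:
play_rows([
  [0,0,0,0.0007,0,0.021,0.087],
  [0,0,0,0,0,0.021,0.087],
  [0,0,0,0,0,0.0205,0.087],
  [0,0,0,0,0,0,0.087],
  [0,0,0,0,0,0,0.03],
  [0,0,0,0,0,0,0.03],
  [0,0,0,0,0,0,0.03],
  [0,0,0,0,0,0,0.03],
  [0,0,0,0,0,0,0.03],
  [0,0,0,0,0,0,0.03],
], newtons=20)

```text
t: 6.13
tcp_pos: [0.5205, -0.2263, 0.1082]
ee_rot: [2.606, 1.752, 0.001]
force: [1.4, -0.3, -0.2]
width: 0.629
```

Emit:
play_rows([
  [0,0,0,0,0,0,0.03],
  [0,0,0,0,0,0,0.03],
  [0,0,0,0,0,0,0.03],
  [0,0,0,0,0,0,0.03],
])

```text
t: 6.47
tcp_pos: [0.52, -0.2259, 0.1072]
ee_rot: [-2.607, -1.753, 0.0]
force: [-1.0, 0.6, 0.0]
width: 0.375
```

Run:
```python
from wl import *
im,p,o=shot("e1");print(o["width"])
s,_,_=shot("e1s","side")
cv2.imwrite("pics/e1c.png",np.hstack([im,cv2.resize(s[140:230,220:340],(560,420))])[:, :])
cv2.imwrite("pics/e1c.png",cv2.resize(cv2.imread("pics/e1c.png"),(800,300)))
```

```text
0.37500408022311027
```

View pics/e1c.png

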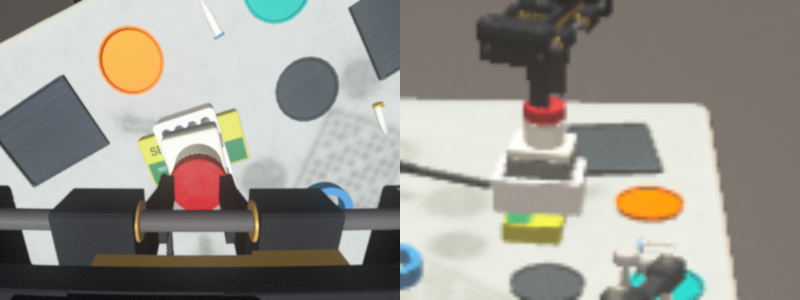

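The jar is between the pads and the width is steady at 0.375, so the width scale is not linear. I'll lift and carry it to the dish.

Emit:
play_rows([
  [0,0,0,0,0,-0.01,0.03],
  [0,0,0,0,0,-0.02,0.03],
  [0,0,0,0,0,-0.02,0.03],
  [0,0,0,0,0,-0.01,0.03],
  [0,0,0,0.0218,-0.01,0,0.03],
  [0,0,0,0.0218,-0.01,0,0.03],
  [0,0,0,0.0218,-0.01,0,0.03],
  [0,0,0,0.0218,-0.01,0.0,0.03],
  [0,0,0,0.0218,-0.01,0.0,0.03],
  [0,0,0,0.0218,-0.01,0.0,0.03],
  [0,0,0,0,0,0.035,0.03],
  [0,0,0,0,0,0.035,0.03],
  [0,0,0,0,0,0.03,0.03],
  [0,0,0,0,0,0,0.03],
])

```text
t: 7.73
tcp_pos: [0.5088, -0.0804, 0.0613]
ee_rot: [-2.6, -1.749, 0.011]
force: [-1.7, 1.0, -1.4]
width: 0.343
```

```bash
python3 go.py .514,-.082,.018
python3 - <<'E'
from wl import *
im,p,o=shot("f1");print(o["width"],o["force"])
E
```

```text
cur [ 0.5088 -0.0804  0.0613] yaw 67.87 tilt [-0.0104  0.0033 -0.9999]
.514,-.082,.018 tool shift (old yaw) [0.0005 0.0059 0.0433] n= 1.2
0.3433078582102559 [-1.68702857  0.96752522 -1.39169838]
```

View pics/f1.png

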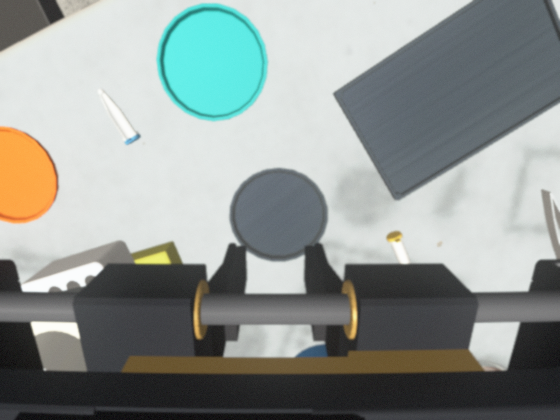

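The hand is empty: the width of 0.343 is just the commanded 0.03 m. I'll look again.

Run:
```python
from wl import *
t,_,_=shot("g1t","top");s,_,_=shot("g1s","side")
a=cv2.resize(t[150:240,300:420],(400,300),interpolation=cv2.INTER_CUBIC);b=cv2.resize(s[150:240,210:330],(400,300),interpolation=cv2.INTER_CUBIC)
cv2.imwrite("pics/g1c.png",np.hstack([a,b]))
```

```text
(no output)
```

View pics/g1c.png

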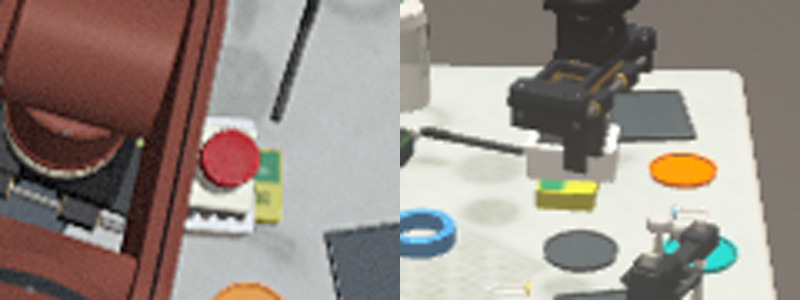

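Run:
```python
from wl import *
im,p,o=load("e1")
uv=proj(p,o["tcp_pos"]);print(uv)
R=Ro.from_rotvec(o["ee_rot"]).as_matrix()
pts=[o["tcp_pos"]+R@np.array(v) for v in [(.02,0,0),(-.02,0,0),(0,0,-.019),(0,.01,0),(0,-.01,0)]]
print(proj(p,pts))
for q in [o["tcp_pos"]]+pts:
    u=proj(p,q)[0];cv2.circle(im,(int(u[0]),int(u[1])),2,(255,0,255),-1)
cv2.imwrite("pics/e1z.png",cv2.resize(im[150:330,180:420],None,fx=3.2,fy=3.2,interpolation=cv2.INTER_CUBIC))
```

```text
[[275.4710629  234.85225454]]
[[307.45004584 234.8759326 ]
 [243.49882996 234.80530613]
 [275.46115891 247.55889718]
 [275.45584219 249.47169772]
 [275.48664575 219.80744194]]
```

View pics/e1z.png

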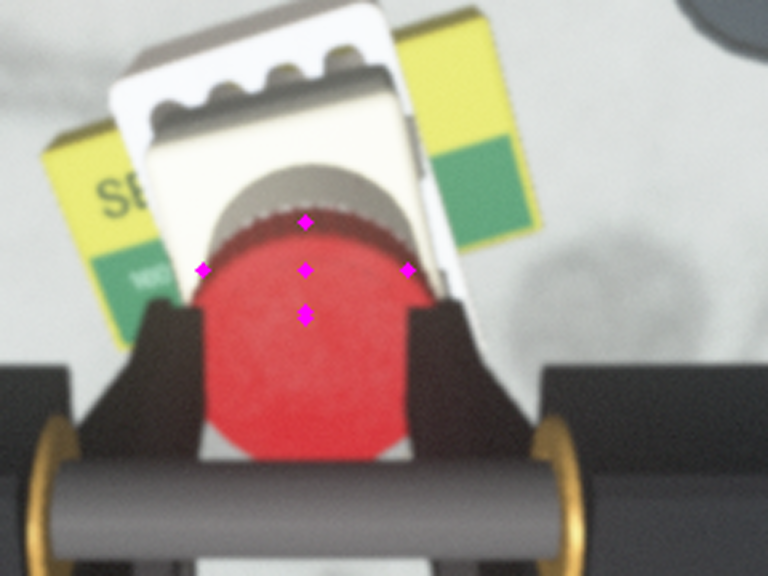

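Run:
```python
from wl import *
im,p,o=load("g1s")
print(o["tcp_pos"])
X=np.array([o["tcp_pos"]+[0,0,h] for h in(0,.01,.02,.03,.04,.05)]);uv=proj(p,X);print(uv)
for u in uv: cv2.circle(im,(int(round(u[0])),int(round(u[1]))),0,(255,0,255),-1)
a=cv2.resize(im[150:240,210:330],(800,600),interpolation=cv2.INTER_NEAREST)
cv2.imwrite("pics/g1z.png",a)
```

```text
[ 0.51303215 -0.08194741  0.067081  ]
[[264.43100603 207.84697286]
 [264.4699855  205.17843687]
 [264.50927339 202.49429946]
 [264.54887218 199.79448956]
 [264.58878434 197.07893681]
 [264.62901238 194.34757167]]
```

View pics/g1z.png

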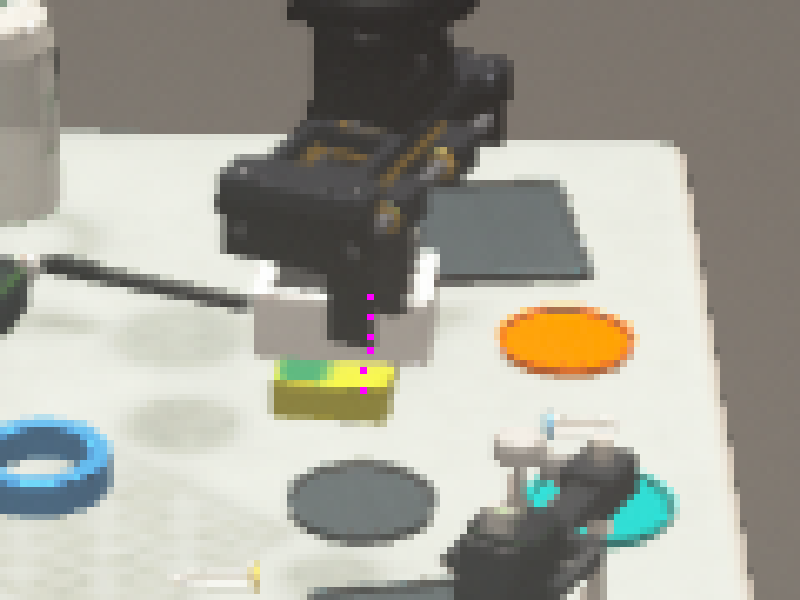

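Run:
```python
from wl import *
a=cv2.imread("pics/f1.png")[225:345,190:370]
b=cv2.imread("pics/d1.png")[225:345,150:390]
cv2.imwrite("pics/f1z.png",cv2.resize(a,None,fx=4,fy=4,interpolation=cv2.INTER_CUBIC))
cv2.imwrite("pics/d1z.png",cv2.resize(b,None,fx=3.3,fy=3.3,interpolation=cv2.INTER_CUBIC))
```

```text
(no output)
```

View pics/f1z.png

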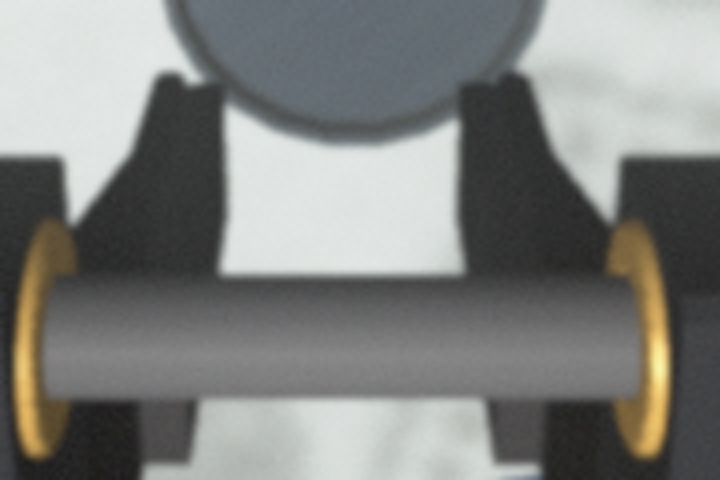

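View pics/d1z.png

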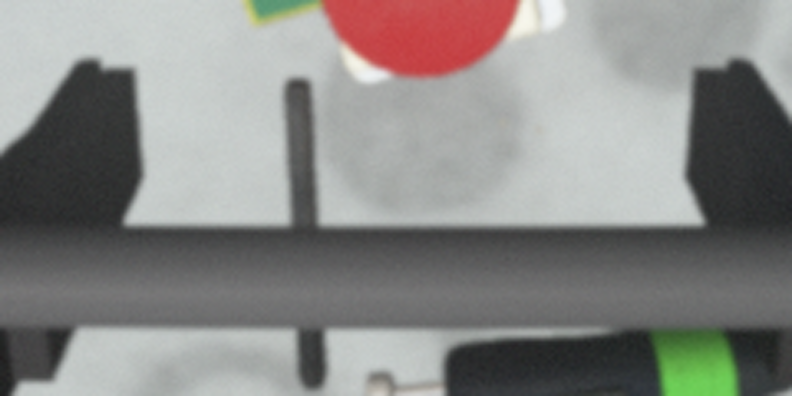

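```bash
python3 - <<'E'
from wl import *
im,p,o=load("g1s");R=Ro.from_rotvec(o["ee_rot"]).as_matrix()
for h in(.025,.03,.035,.04):
    print(h,[proj(p,o["tcp_pos"]+R@np.array([sx,sy,-h]))[0].round(1) for sx,sy in((.029,-.0095),(.029,.0095),(-.016,-.0095),(-.016,.0095))])
E
python3 go.py
```

```text
0.025 [array([263.6, 205.5]), array([258.3, 204.3]), array([269.1, 199.7]), array([263.8, 198.6])]
0.03 [array([263.6, 204.1]), array([258.3, 203. ]), array([269.1, 198.3]), array([263.8, 197.2])]
0.035 [array([263.7, 202.7]), array([258.3, 201.6]), array([269.1, 197. ]), array([263.8, 195.9])]
0.04 [array([263.7, 201.3]), array([258.3, 200.2]), array([269.1, 195.6]), array([263.9, 194.5])]
cur [ 0.5147 -0.0826  0.0688] yaw 67.83 tilt [ 1.2e-03 -4.0e-04 -1.0e+00]
```

The wrist and side views agree: the fingertips sit about 36 mm behind the reported TCP, so the fingers closed above the cap. I'll allow for this offset and retry the jar.

```bash
python3 go.py .5147,-.0826,.135 .5205,-.2255,.135 .5205,-.2255,.072
```

```text
cur [ 0.5147 -0.0826  0.0688] yaw 67.83 tilt [ 1.2e-03 -4.0e-04 -1.0e+00]
.5147,-.0826,.135 tool shift (old yaw) [-0.      0.0001 -0.0662] n= 1.8
.5205,-.2255,.135 tool shift (old yaw) [-1.301e-01  5.930e-02  1.000e-04] n= 4.0
.5205,-.2255,.072 tool shift (old yaw) [-0.     -0.0001  0.063 ] n= 1.8
```

Emit:
play_rows([
  [0,0,0,0,0,-0.033,0.07],
  [0,0,0,0,0,-0.033,0.07],
  [0,0,0,-0.026,0.0119,0,0.07],
  [0,0,0,-0.026,0.0119,0,0.07],
  [0,0,0,-0.026,0.0119,0,0.07],
  [0,0,0,-0.026,0.0119,0,0.07],
  [0,0,0,-0.026,0.0119,0,0.07],
  [0,0,0,0,0,0,0.07],
  [0,0,0,0,0,0,0.07],
  [0,0,0,0,0,0,0.07],
])

```text
t: 8.72
tcp_pos: [0.5208, -0.2255, 0.1354]
ee_rot: [2.606, 1.751, 0.002]
force: [-0.2, 0.3, -0.3]
width: 0.801
```

```bash
python3 go.py .5205,-.2255,.072
python3 - <<'E'
from wl import *
im,p,o=shot("h1");print(o["width"])
E
```

```text
cur [ 0.5208 -0.2255  0.1354] yaw 67.79 tilt [ 0.0026 -0.0011 -1.    ]
.5205,-.2255,.072 tool shift (old yaw) [-0.0002 -0.0005  0.0634] n= 1.8
0.8007373647336526
```

View pics/h1.png

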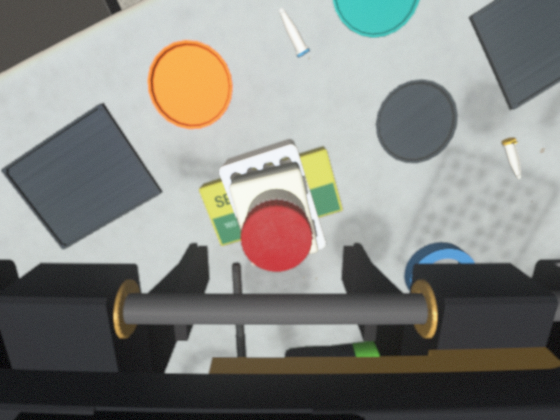

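Emit:
play_rows([
  [0,0,0,0,0,0.021,0.07],
  [0,0,0,0,0,0.021,0.07],
  [0,0,0,0,0,0.021,0.07],
  [0,0,0,0,0,0,0.03],
  [0,0,0,0,0,0,0.03],
  [0,0,0,0,0,0,0.03],
  [0,0,0,0,0,0,0.03],
  [0,0,0,0,0,0,0.03],
  [0,0,0,0,0,0,0.03],
  [0,0,0,0,0,0,0.03],
], newtons=20)

```text
t: 9.6
tcp_pos: [0.5212, -0.2255, 0.0721]
ee_rot: [2.605, 1.752, 0.003]
force: [0.3, 1.9, 6.8]
width: 0.515
```

Width 0.515 is 44.8 mm, so the jar is held. I'll lift a little and carry it to the dish.

Emit:
play_rows([
  [0,0,0,0,0,-0.01,0.03],
  [0,0,0,0,0,-0.02,0.03],
  [0,0,0,0,0,-0.02,0.03],
  [0,0,0,0.0163,-0.0075,0,0.03],
  [0,0,0,0.0163,-0.0075,0,0.03],
  [0,0,0,0.0163,-0.0075,0,0.03],
  [0,0,0,0.0163,-0.0075,0,0.03],
  [0,0,0,0.0163,-0.0075,0.0,0.03],
  [0,0,0,0.0163,-0.0075,0.0,0.03],
  [0,0,0,0.0163,-0.0075,0.0,0.03],
  [0,0,0,0.0163,-0.0075,0.0,0.03],
  [0,0,0,0,0,0.03,0.03],
  [0,0,0,0,0,0.03,0.03],
  [0,0,0,0,0,0.03,0.03],
  [0,0,0,0,0,0,0.03],
  [0,0,0,0,0,0,0.03],
])

```text
t: 10.93
tcp_pos: [0.5116, -0.0812, 0.0292]
ee_rot: [-2.604, -1.751, 0.005]
force: [0.4, -0.7, -0.2]
width: 0.512
```

```bash
python3 - <<'E'
from wl import *
im,p,o=shot("i1");print(o["width"],o["force"])
E
python3 go.py .514,-.082,-.018
```

```text
0.5124214505036183 [ 0.42441369 -0.74235888 -0.17331923]
cur [ 0.5136 -0.0819  0.0311] yaw 67.83 tilt [-5.e-04  0.e+00 -1.e+00]
.514,-.082,-.018 tool shift (old yaw) [0.     0.0005 0.0491] n= 1.4
```

View pics/i1.png

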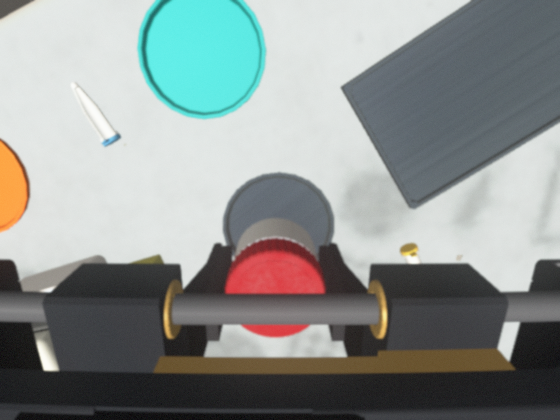

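The jar is held upright over the dish. I'll lower it.

Emit:
play_rows([
  [0,0,0,0,0,0.02,0.03],
  [0,0,0,0,0,0.018,0.03],
  [0,0,0,0,0,0.007,0.03],
  [0,0,0,0,0,0.003,0.03],
  [0,0,0,0,0,0,0.03],
  [0,0,0,0,0,0,0.03],
])

```text
t: 11.48
tcp_pos: [0.5148, -0.0821, -0.0161]
ee_rot: [2.606, 1.752, 0.002]
force: [-0.6, -0.4, -1.3]
width: 0.519
```

Emit:
play_rows([
  [0,0,0,0,0,0.0015,0.03],
  [0,0,0,0,0,0,0.03],
])

```text
t: 11.65
tcp_pos: [0.5144, -0.082, -0.0182]
ee_rot: [2.606, 1.752, 0.002]
force: [-0.4, -0.3, -1.4]
width: 0.514
```

Emit:
play_rows([
  [0,0,0,0,0,0.0012,0.03],
  [0,0,0,0,0,0,0.03],
])

```text
t: 11.82
tcp_pos: [0.5144, -0.0818, -0.0188]
ee_rot: [2.606, 1.753, 0.001]
force: [-2.6, 1.5, 7.8]
width: 0.513
```

Contact at 7.8 N. I'll release and go up.

Emit:
play_rows([
  [0,0,0,0,0,0,0.075],
  [0,0,0,0,0,0,0.075],
  [0,0,0,0,0,0,0.075],
  [0,0,0,0,0,0,0.075],
  [0,0,0,0,0,0,0.075],
  [0,0,0,0,0,-0.02,0.075],
  [0,0,0,0,0,-0.035,0.075],
  [0,0,0,0,0,-0.035,0.075],
  [0,0,0,0,0,-0.035,0.075],
  [0,0,0,0,0,-0.035,0.075],
  [0,0,0,0,0,0,0.075],
  [0,0,0,0,0,0,0.075],
])

```text
t: 12.82
tcp_pos: [0.5156, -0.0823, 0.1425]
ee_rot: [2.603, 1.751, 0.006]
force: [-0.3, -0.0, -0.5]
width: 0.86
```

```bash
python3 - <<'E'
from wl import *
im,p,o=shot("j1");print(o["width"],o["force"])
E
python3 go.py .4,-.22,.16
```

```text
0.8599398456809959 [-0.33460981 -0.02732784 -0.47317865]
cur [ 0.514  -0.0818  0.1402] yaw 67.84 tilt [ 1.5e-03 -5.0e-04 -1.0e+00]
.4,-.22,.16 tool shift (old yaw) [-0.171  -0.0534 -0.0199] n= 5.0
```

View pics/j1.png

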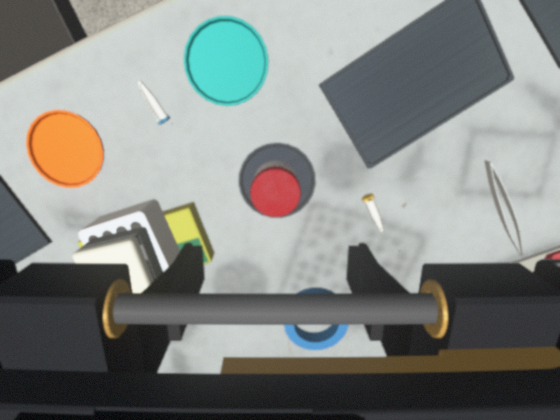

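The jar stands in the dish, with its cap at (276,192). Next I'll view the pile from above.

Emit:
play_rows([
  [0,0,0,-0.0296,0.0004,-0.004,0.087],
  [0,0,0,-0.0296,0.0004,-0.004,0.087],
  [0,0,0,-0.0296,0.0004,-0.004,0.087],
  [0,0,0,-0.0296,0.0004,-0.004,0.087],
  [0,0,0,-0.0296,0.0004,-0.004,0.087],
  [0,0,-0.1,0,0,0,0.087],
  [0,0,-0.1,0,0,0,0.087],
  [0,0,-0.1,0,0,0,0.087],
  [0,0,0,0,0,0,0.087],
  [0,0,0,0,0,0,0.087],
])

```text
t: 13.7
tcp_pos: [0.4585, -0.2189, 0.1577]
ee_rot: [-2.317, -2.117, 0.001]
force: [0.4, 1.2, 0.6]
width: 1.003
```

```bash
python3 go.py
python3 - <<'E'
from wl import *
im,p,o=shot("k1")
cv2.imwrite("pics/k1z.png",cv2.resize(im[100:260,180:380],None,fx=4,fy=3.75,interpolation=cv2.INTER_CUBIC))
E
```

```text
cur [ 0.4585 -0.2189  0.1577] yaw 84.85 tilt [-0.0029  0.0019 -1.    ]
```

View pics/k1.png

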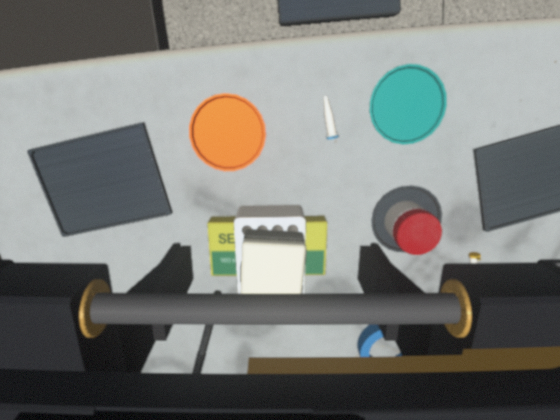

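The box's far end is hidden by the gripper rod, so I'll move the camera back.

Emit:
play_rows([
  [0,0,0,0,-0.03,0,0.087],
  [0,0,0,0,-0.03,0,0.087],
  [0,0,0,0,0,0,0.087],
  [0,0,0,0,0,0,0.087],
])

```text
t: 14.08
tcp_pos: [0.3988, -0.2138, 0.159]
ee_rot: [-2.318, -2.119, 0.0]
force: [0.3, -0.2, 0.1]
width: 0.997
```

```bash
python3 go.py
python3 - <<'E'
from wl import *
im,p,o=shot("k2")
cv2.imwrite("pics/k2z.png",cv2.resize(im[180:310,190:350],None,fx=5,fy=4.6,interpolation=cv2.INTER_CUBIC))
E
```

```text
cur [ 0.3988 -0.2138  0.159 ] yaw 84.87 tilt [-5.e-04  4.e-04 -1.e+00]
```

View pics/k2z.png

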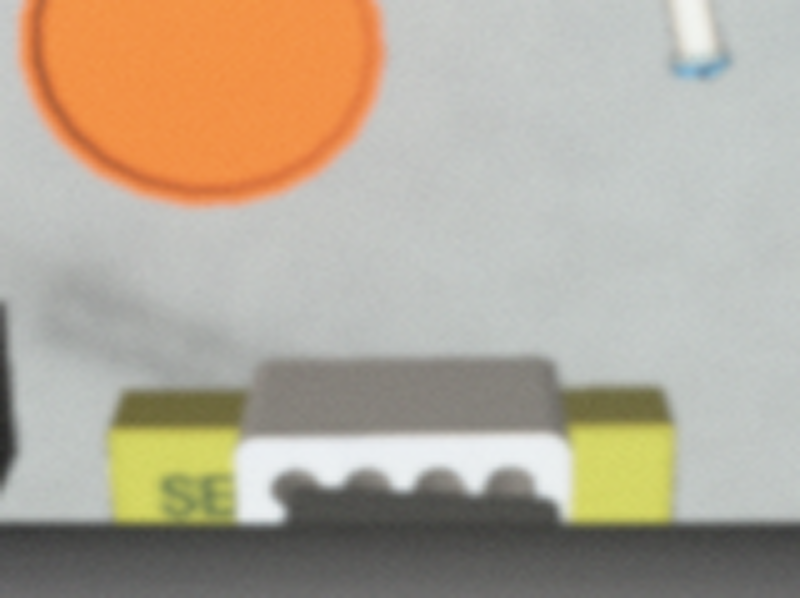

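Wrong direction: the pile moved down in the picture. I'll go forward instead.

Emit:
play_rows([
  [0,0,0,0,0.035,0,0.087],
  [0,0,0,0,0.035,0,0.087],
  [0,0,0,0,0.035,0,0.087],
  [0,0,0,0,0,0,0.087],
  [0,0,0,0,0,0,0.087],
  [0,0,0,0,0,0,0.087],
])

```text
t: 14.63
tcp_pos: [0.5046, -0.223, 0.1589]
ee_rot: [-2.314, -2.122, 0.001]
force: [-0.4, -0.2, -0.0]
width: 0.999
```

```bash
python3 go.py
python3 - <<'E'
from wl import *
im,p,o=shot("k3")
cv2.imwrite("pics/k3z.png",cv2.resize(im[130:290,180:380],None,fx=4,fy=3.75,interpolation=cv2.INTER_CUBIC))
E
```

```text
cur [ 0.5046 -0.223   0.1589] yaw 85.05 tilt [-1.3e-03  7.0e-04 -1.0e+00]
```

View pics/k3z.png

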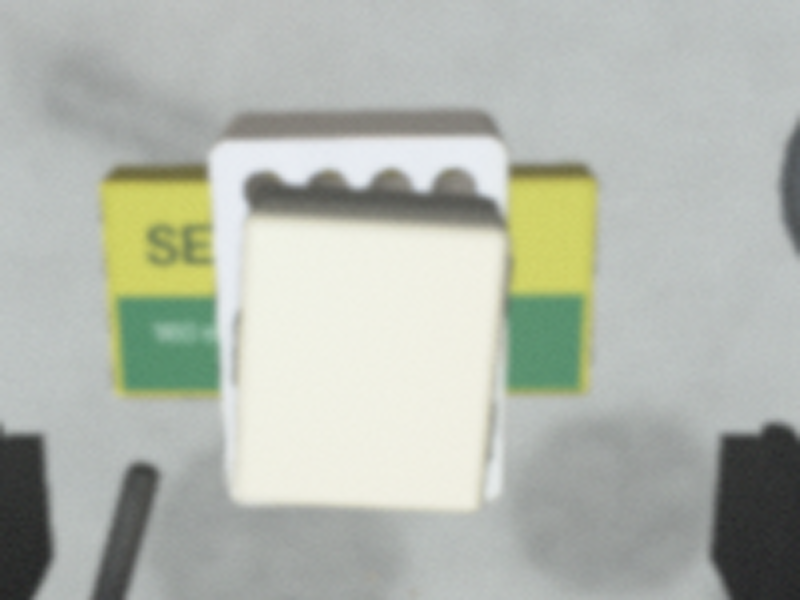

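The box top's corners are at about (241,187), (307,191), (300,265) and (238,263) in the full picture. It is turned a few degrees relative to the block.

```bash
cat > rect.py <<'E'
from wl import *
def rect(p,uv,z,name):
    X=plane(p,uv,z)[:,:2]; r=cv2.minAreaRect((X*1000).astype(np.float32))
    e=[X[(i+1)%4]-X[i] for i in range(4)]
    print(name,"centre",X.mean(0).round(4),"sides",[round(np.linalg.norm(v)*1000,1) for v in e],"ang",[np.degrees(np.arctan2(v[1],v[0])).round(1) for v in e])
E
python3 - <<'E'
from rect import *
im,p,o=load("k3")
f=lambda L:[(a/4+180,b/3.75+130) for a,b in L]
rect(p,f([(241,213),(507,230),(482,508),(230,500)]),.094,"box")
rect(p,f([(210,142),(510,142),(503,499),(230,503)]),.060,"block")
rect(p,f([(103,180),(597,178),(588,392),(122,392)]),.022,"carton")
im,p2,o=load("j1")
E
python3 - <<'E'
from wl import *
from plant import finder
# second view height check of box: finder in top camera
shot("k4","top")
for q in["cuvette_box","cool_block"]: print(q,[(np.round(d["centre"],4),d["confidence"]) for d in finder.recognise("wrist",q)[:1]])
E
```

```text
box centre [ 0.5248 -0.2281] sides [np.float64(52.9), np.float64(65.5), np.float64(53.7), np.float64(67.3)] ang [np.float64(81.1), np.float64(-8.0), np.float64(-97.0), np.float64(171.3)]
block centre [ 0.5278 -0.2291] sides [np.float64(66.0), np.float64(92.7), np.float64(65.6), np.float64(93.9)] ang [np.float64(85.1), np.float64(-4.3), np.float64(-93.9), np.float64(175.9)]
carton centre [ 0.5291 -0.2324] sides [np.float64(123.7), np.float64(61.5), np.float64(122.8), np.float64(61.0)] ang [np.float64(85.3), np.float64(-4.5), np.float64(-94.9), np.float64(176.4)]
cuvette_box [(array([ 0.5205, -0.2271,  0.0921]), 0.66)]
cool_block [(array([ 0.4838, -0.2347,  0.0603]), 0.68)]
```

```bash
python3 go.py .525,-.228,.159,81.5 .525,-.228,.032 .525,-.228,.10 .457,.2415,.10,19.5
```

```text
cur [ 0.504  -0.2235  0.1601] yaw 84.99 tilt [ 6.e-04 -4.e-04 -1.e+00]
.525,-.228,.159,81.5 tool shift (old yaw) [-0.0027  0.0213  0.0011] n= 0.6
  rz 0.0609 rows 0.5 shift(new yaw) [-0.0014  0.0215  0.0011]
.525,-.228,.032 tool shift (old yaw) [0.    0.    0.127] n= 3.5
.525,-.228,.10 tool shift (old yaw) [ 0.     0.    -0.068] n= 1.9
.457,.2415,.10,19.5 tool shift (old yaw) [ 0.4543 -0.1366  0.    ] n= 13.2
  rz 1.0821 rows 9.0 shift(new yaw) [ 0.0926 -0.4653  0.    ]
```

Emit:
play_rows([
  [0,0,0.061,0,0,0,0.08],
  [0,0,0,-0.0014,0.0215,0.001,0.08],
  [0,0,0,0,0,0.035,0.08],
  [0,0,0,0,0,0.035,0.08],
  [0,0,0,0,0,0.025,0.08],
  [0,0,0,0,0,0.02,0.08],
  [0,0,0,0,0,0.012,0.08],
  [0,0,0,0,0,0,0.08],
  [0,0,0,0,0,0,0.04],
  [0,0,0,0,0,0,0.04],
  [0,0,0,0,0,0,0.04],
  [0,0,0,0,0,0,0.04],
  [0,0,0,0,0,0,0.04],
  [0,0,0,0,0,0,0.04],
  [0,0,0,0,0,0,0.04],
], newtons=20)

```text
t: 16.08
tcp_pos: [0.5263, -0.2283, 0.0329]
ee_rot: [2.378, 2.05, 0.001]
force: [-0.6, 0.8, 5.2]
width: 0.618
```

Width 0.618 is 53.8 mm, so the box is held. I'll lift it, then check clearance to the pipette stand.

Emit:
play_rows([
  [0,0,0,0,0,-0.01,0.04],
  [0,0,0,0,0,-0.02,0.04],
  [0,0,0,0,0,-0.02,0.04],
  [0,0,0,0,0,-0.02,0.04],
  [0,0,0,0,0,0,0.04],
])

```text
t: 16.5
tcp_pos: [0.5281, -0.2295, 0.1066]
ee_rot: [2.374, 2.047, 0.003]
force: [0.5, -1.2, 0.5]
width: 0.621
```

Run:
```python
from wl import *
from plant import finder
im,p,o=shot("l1");print(o["width"])
shot("l1s","side")
print([(np.round(d["centre"],4),d["confidence"]) for d in finder.recognise("side","pipette_stand")[:2]])
p2=vision.camera_params("top");ps=vision.camera_params("side")
# top crop a_c2 (2.9x, offset 60,180); foot centre (255,187), foot corners; column base (262,187), upper joint (136,146)
f=lambda a,b:(a/2.9+60,b/2.9+180)
print("foot",plane(p2,[f(255,187),f(210,222),f(298,172),f(265,187)],.01))
b,pb,_=load("b1")
print("foot b1",plane(pb,[(405,158),(402,158)],.01))
print("column upper top/b1", tri([(p2,f(136,146)),(pb,(490,207))]), tri([(p2,f(40,97)),(ps,(290,222))]))
```

```text
0.6209649683059022
[]
foot [[0.42660017 0.36975454 0.01      ]
 [0.39373446 0.41137696 0.01      ]
 [0.44035039 0.32887918 0.01      ]
 [0.4264088  0.36012647 0.01      ]]
foot b1 [[0.42711929 0.37433607 0.01      ]
 [0.42518539 0.36960247 0.01      ]]
column upper top/b1 [0.42752018 0.37040456 0.26783283] [0.45318671 0.42802517 0.30829312]
```

View pics/l1.png

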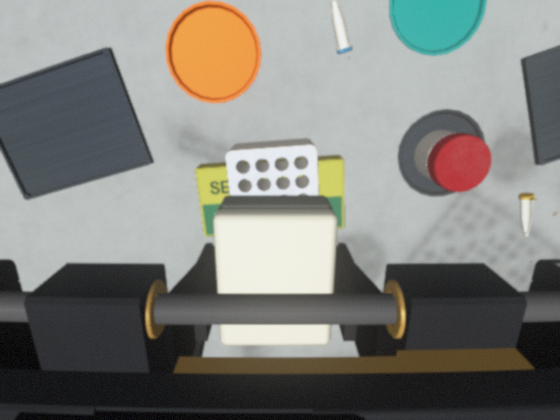

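The column stands at about (0.427, 0.367). I'll place the box with tool yaw 109.5°, so the gripper's end face stays more than 20 mm clear of it. The rotation comes first, then the travel.

Emit:
play_rows([
  [0,0,-0.0977,0,0,0,0.04],
  [0,0,-0.0977,0,0,0,0.04],
  [0,0,-0.0977,0,0,0,0.04],
  [0,0,-0.0977,0,0,0,0.04],
  [0,0,-0.0977,0,0,0,0.04],
  [0,0,0,0.0334,0.0065,0,0.04],
  [0,0,0,0.0334,0.0065,0,0.04],
  [0,0,0,0.0334,0.0065,0,0.04],
  [0,0,0,0.0334,0.0065,0,0.04],
  [0,0,0,0.0334,0.0065,0,0.04],
  [0,0,0,0.0334,0.0065,0,0.04],
  [0,0,0,0.0334,0.0065,0,0.04],
  [0,0,0,0.0334,0.0065,0,0.04],
  [0,0,0,0.0334,0.0065,0,0.04],
  [0,0,0,0.0334,0.0065,0,0.04],
  [0,0,0,0.0334,0.0065,0,0.04],
  [0,0,0,0.0334,0.0065,0,0.04],
  [0,0,0,0,0,0,0.04],
  [0,0,0,0,0,0,0.04],
  [0,0,0,0,0,0,0.04],
])

```text
t: 18.32
tcp_pos: [0.464, 0.1755, 0.1003]
ee_rot: [-1.811, -2.566, 0.004]
force: [-0.2, -1.1, -0.4]
width: 0.619
```

```bash
python3 go.py .456,.2405,.03
python3 - <<'E'
from wl import *
im,p,o=shot("m1");print(o["width"])
s={"small":proj(p,[.457,.2415,.007])[0]};print(s)
for t in(75,85,95):trays(im,p,s,t)
E
```

```text
cur [0.464  0.1755 0.1003] yaw 109.58 tilt [-0.0025 -0.001  -1.    ]
.456,.2405,.03 tool shift (old yaw) [0.0639 0.0145 0.0702] n= 2.7
0.6188151223636488
{'small': array([346.8743978 , 211.66701981])}
small [array([553.4, 213.4]), array([352.6, 658. ]), np.float64(19.6)]
```

View pics/m1.png

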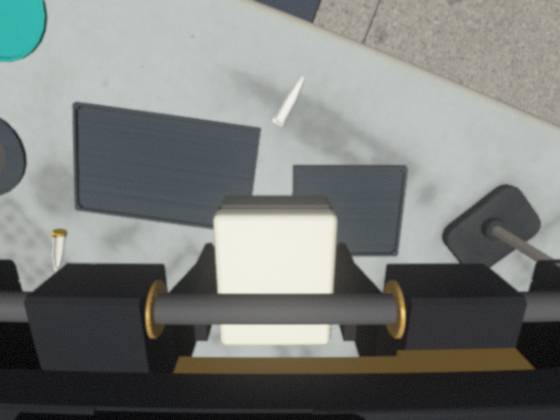

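Run:
```python
from wl import *
im,p,o=load("m1")
X=plane(p,[(292.5,164.5),(407.5,165),(398.5,256.5)],.007)[:,:2]
print(X, (X[0]+X[2])/2, np.linalg.norm(X[1]-X[0]),np.linalg.norm(X[2]-X[1]), [np.degrees(np.arctan2(*(v)[::-1])) for v in (X[1]-X[0],X[2]-X[1])])
```

```text
[[0.43331592 0.18049948]
 [0.40003506 0.27452314]
 [0.48157343 0.30508058]] [0.45744468 0.24279003] 0.09973998213563898 0.08707619168863683 [np.float64(109.49205940587635), np.float64(20.54406180583179)]
```

```bash
python3 - <<'E'
from rect import *
im,p,o=load("m1")
rect(p,[(215,211),(337,211),(333,344),(220,344)],.162,"box"); print(o["tcp_pos"])
E
python3 go.py .457,.241,.03
```

```text
box centre [0.4616 0.1753] sides [np.float64(51.6), np.float64(68.0), np.float64(54.8), np.float64(68.0)] ang [np.float64(109.6), np.float64(21.2), np.float64(-70.4), np.float64(-161.5)]
[0.4639518  0.17550549 0.1002529 ]
cur [0.4644 0.175  0.1006] yaw 109.5 tilt [-1.9e-03 -9.0e-04 -1.0e+00]
.457,.241,.03 tool shift (old yaw) [0.0647 0.0152 0.0705] n= 2.7
```

Emit:
play_rows([
  [0,0,0,0.0224,0.0028,0,0.04],
  [0,0,0,0.0224,0.0028,0,0.04],
  [0,0,0,0.0223,0.0027,0,0.04],
  [0,0,0,0,0,0.03,0.04],
  [0,0,0,0,0,0.03,0.04],
  [0,0,0,0,0,0.03,0.04],
  [0,0,0,0,0,0.02,0.04],
  [0,0,0,0,0,0.01,0.04],
  [0,0,0,0,0,0,0.04],
  [0,0,0,0,0,0,0.04],
])

```text
t: 19.2
tcp_pos: [0.4509, 0.2411, -0.0181]
ee_rot: [-1.815, -2.564, 0.001]
force: [-0.5, 0.8, -1.0]
width: 0.617
```

```bash
python3 go.py .459,.241,-.0245
python3 - <<'E'
from wl import *
im,p,o=shot("n1");print(o["width"],o["force"])
cv2.imwrite("pics/n1z.png",cv2.resize(im[150:370,160:400],None,fx=2.7,fy=2.7,interpolation=cv2.INTER_CUBIC))
E
```

```text
cur [ 0.4509  0.2411 -0.0181] yaw 109.43 tilt [-4.e-04 -2.e-04 -1.e+00]
.459,.241,-.0245 tool shift (old yaw) [-0.0028  0.0076  0.0064] n= 0.3
0.6166921698397262 [-0.52962173  0.83858297 -0.95597693]
```

View pics/n1z.png

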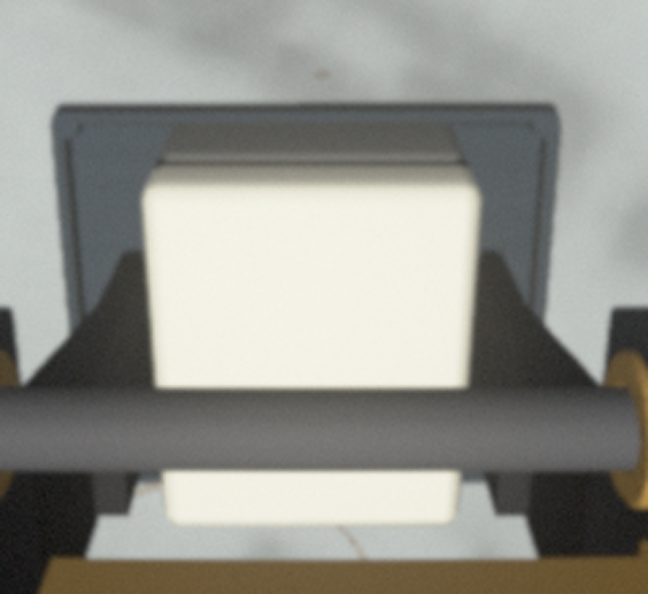

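The box sits about 8 mm too far toward −x because I miscalculated the shift. I'll correct that, then lower it.

Emit:
play_rows([
  [0,0,0,-0.0028,0.0076,0,0.04],
  [0,0,0,0,0,0,0.04],
  [0,0,0,0,0,0.003,0.04],
  [0,0,0,0,0,0.002,0.04],
  [0,0,0,0,0,0.001,0.04],
  [0,0,0,0,0,0,0.04],
])

```text
t: 19.75
tcp_pos: [0.4588, 0.2418, -0.0238]
ee_rot: [1.812, 2.566, 0.0]
force: [-0.8, -1.2, 3.4]
width: 0.621
```

Emit:
play_rows([
  [0,0,0,0,0,0.0008,0.04],
  [0,0,0,0,0,0,0.04],
])

```text
t: 19.92
tcp_pos: [0.4586, 0.2418, -0.0244]
ee_rot: [1.812, 2.566, -0.0]
force: [-2.6, -2.9, 7.5]
width: 0.617
```

Run:
```python
from wl import *
im,p,o=shot("n2");print(o["width"],o["force"])
cv2.imwrite("pics/n2z.png",cv2.resize(im[150:370,160:400],None,fx=2.7,fy=2.7,interpolation=cv2.INTER_CUBIC))
```

```text
0.617094150355672 [-2.58313233 -2.93518809  7.47437367]
```

View pics/n2z.png

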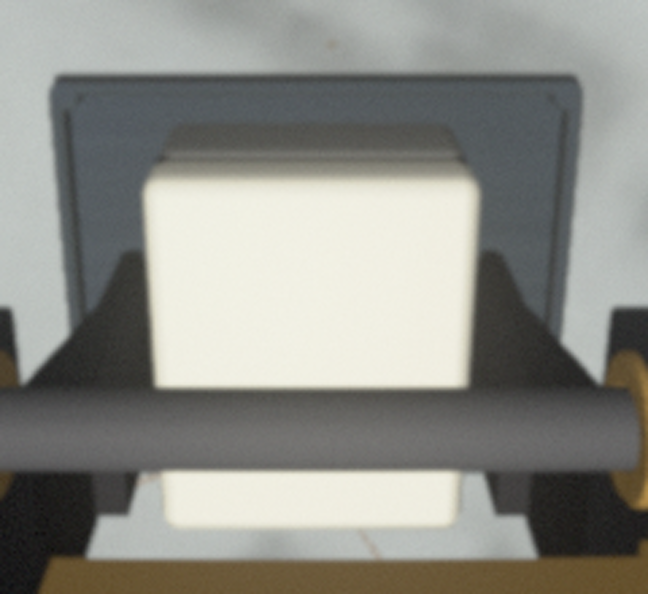

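Run:
```python
from wl import *
im,p,o=load("n2")
f=lambda a,b:(a/2.7+160,b/2.7+150)
u=np.array([np.cos(np.radians(19.5)),np.sin(np.radians(19.5))]);c=np.array([.4575,.2425])
for n,q,z in [("boxfront",f(315,123),.003),("outer rim",f(315,75),.007),("inner rim top",f(315,88),.007),("box top back",f(312,526),.037),("box top front",f(312,170),.037),("outer L",f(52,90),.007),("outer R",f(581,90),.007),("boxL",f(143,190),.034),("boxR",f(480,190),.034)]:
    X=plane(p,[q],z)[0,:2]-c; print(n,(X@u*1000).round(1),(X@np.array([-u[1],u[0]])*1000).round(1))
```

```text
boxfront -32.8 -0.2
outer rim -43.2 -0.3
inner rim top -40.7 -0.3
box top back 32.9 -0.7
box top front -34.8 -0.9
outer L -40.3 -49.4
outer R -40.4 49.4
boxL -30.3 -28.2
boxR -30.4 26.3
```

The box is centred in the small tray and touching its floor. I'll release and go up.

Emit:
play_rows([
  [0,0,0,0,0,0,0.08],
  [0,0,0,0,0,0,0.08],
  [0,0,0,0,0,0,0.08],
  [0,0,0,0,0,0,0.08],
  [0,0,0,0,0,0,0.08],
  [0,0,0,0,0,-0.015,0.08],
  [0,0,0,0,0,-0.035,0.08],
  [0,0,0,0,0,-0.035,0.08],
  [0,0,0,0,0,-0.035,0.087],
  [0,0,0,0,0,-0.035,0.087],
  [0,0,0,0,0,0,0.087],
])

```text
t: 20.88
tcp_pos: [0.4634, 0.2436, 0.138]
ee_rot: [1.808, 2.56, 0.016]
force: [1.3, 0.3, 1.2]
width: 0.985
```

```bash
python3 - <<'E'
from wl import *
im,p,o=shot("o1");print(o["width"],o["force"])
E
python3 go.py .508,-.224,.13,85.2 .528,-.2295,.13
```

```text
0.9851614359638342 [1.29691623 0.34743367 1.23357401]
cur [0.462  0.2431 0.1347] yaw 109.53 tilt [ 0.0088  0.0031 -1.    ]
.508,-.224,.13,85.2 tool shift (old yaw) [-0.4556 -0.1128  0.0037] n= 13.0
  rz 0.4246 rows 3.5 shift(new yaw) [-0.4616  0.0849  0.0047]
.528,-.2295,.13 tool shift (old yaw) [-0.0038  0.0204  0.    ] n= 0.6
```

View pics/o1.png

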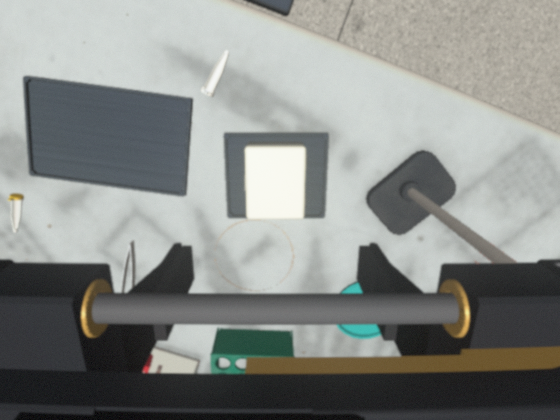

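The box lies in the small tray. Back to the pile for the block.

Emit:
play_rows([
  [0,0,0,-0.0325,-0.0081,0,0.087],
  [0,0,0,-0.0325,-0.0081,0,0.087],
  [0,0,0,-0.0325,-0.0081,0,0.087],
  [0,0,0,-0.0325,-0.0081,0,0.087],
  [0,0,0,-0.0325,-0.0081,0,0.087],
  [0,0,0,-0.0325,-0.0081,0,0.087],
  [0,0,0,-0.0325,-0.0081,0,0.087],
  [0,0,0,-0.0325,-0.0081,0,0.087],
  [0,0,0,-0.0325,-0.0081,0,0.087],
  [0,0,0,-0.0325,-0.0081,0,0.087],
  [0,0,0,-0.0325,-0.0081,0,0.087],
  [0,0,0,-0.0325,-0.0081,0,0.087],
  [0,0,0,-0.0325,-0.0081,0,0.087],
  [0,0,0,-0.0325,-0.0081,0,0.087],
  [0,0,0.106,0,0,0,0.087],
  [0,0,0.106,0,0,0,0.087],
  [0,0,0.106,0,0,0,0.087],
  [0,0,0.106,0,0,0,0.087],
  [0,0,0,0,0,0,0.087],
  [0,0,0,0,0,0,0.087],
])

```text
t: 22.6
tcp_pos: [0.503, -0.2245, 0.1285]
ee_rot: [-2.307, -2.129, 0.001]
force: [0.1, 1.0, 0.2]
width: 0.998
```

```bash
python3 go.py
python3 - <<'E'
from wl import *
im,p,o=shot("q1")
cv2.imwrite("pics/q1z.png",cv2.resize(im[130:290,180:380],None,fx=4,fy=3.75,interpolation=cv2.INTER_CUBIC))
E
```

```text
cur [ 0.503  -0.2245  0.1285] yaw 85.4 tilt [-0.0018  0.0011 -1.    ]
```

View pics/q1z.png

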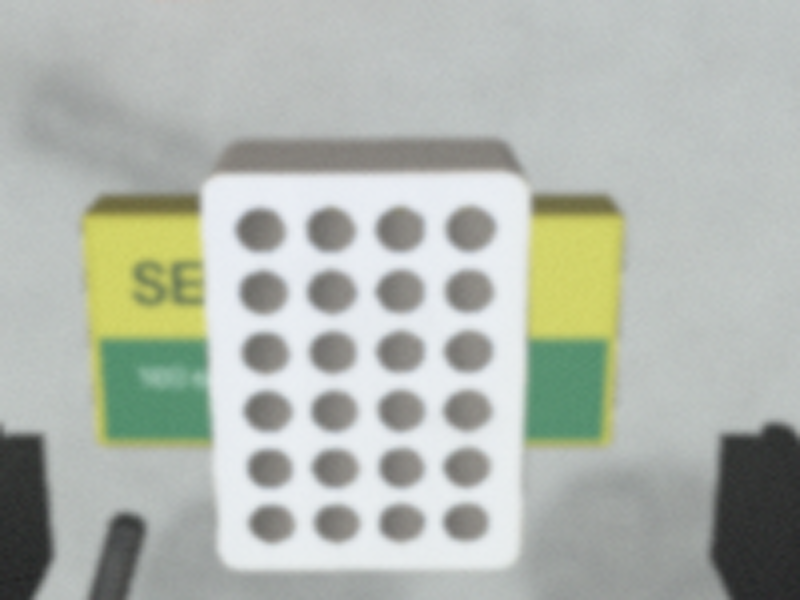

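```bash
python3 - <<'E'
from rect import *
im,p,o=load("q1")
f=lambda L:[(a/4+180,b/3.75+130) for a,b in L]
rect(p,f([(200,173),(530,173),(520,571),(218,571)]),.060,"block")
rect(p,f([(84,213),(623,213),(609,441),(100,440)]),.022,"carton")
# height from two views: well-pattern corner wells in k3? use carton letter; block top-left near corner k3 vs q1
im,p3,o3=load("k2")
E
python3 go.py .528,-.2295,.128,85.2 .528,-.2295,-.004
```

```text
block centre [ 0.528  -0.2294] sides [np.float64(65.7), np.float64(95.3), np.float64(66.4), np.float64(95.3)] ang [np.float64(85.4), np.float64(-4.0), np.float64(-94.6), np.float64(175.6)]
carton centre [ 0.5288 -0.2329] sides [np.float64(123.7), np.float64(60.8), np.float64(123.5), np.float64(60.6)] ang [np.float64(85.4), np.float64(-4.7), np.float64(-94.7), np.float64(175.4)]
cur [ 0.5032 -0.2246  0.1288] yaw 85.42 tilt [-1.4e-03  9.0e-04 -1.0e+00]
.528,-.2295,.128,85.2 tool shift (old yaw) [-0.0029  0.0252  0.0007] n= 0.7
  rz 0.0039 rows 0.0 shift(new yaw) [-0.0028  0.0252  0.0008]
.528,-.2295,-.004 tool shift (old yaw) [0.    0.    0.132] n= 3.7
```

Emit:
play_rows([
  [0,0,0,-0.0029,0.0252,0,0.087],
  [0,0,0,0,0,0.035,0.087],
  [0,0,0,0,0,0.035,0.087],
  [0,0,0,0,0,0.03,0.087],
  [0,0,0,0,0,0.02,0.087],
  [0,0,0,0,0,0.013,0.087],
  [0,0,0,0,0,0,0.087],
  [0,0,0,0,0,0,0.05],
  [0,0,0,0,0,0,0.05],
  [0,0,0,0,0,0,0.05],
  [0,0,0,0,0,0,0.05],
  [0,0,0,0,0,0,0.05],
  [0,0,0,0,0,0,0.05],
], newtons=35)

```text
t: 23.73
tcp_pos: [0.53, -0.2303, -0.0013]
ee_rot: [2.31, 2.125, 0.002]
force: [0.8, 3.2, 6.5]
width: 0.757
```

Width 0.757 is 65.9 mm, so the block is held. I'll lift it and rotate.

Emit:
play_rows([
  [0,0,0,0,0,-0.01,0.05],
  [0,0,0,0,0,-0.02,0.05],
  [0,0,0,0,0,-0.02,0.05],
  [0,0,0,0,0,-0.03,0.05],
  [0,0,0.1142,0,0,0,0.05],
  [0,0,0.1142,0,0,0,0.05],
  [0,0,0.1142,0,0,0,0.05],
  [0,0,0.1142,0,0,0,0.05],
  [0,0,0.1142,0,0,0,0.05],
  [0,0,0.1142,0,0,0,0.05],
  [0,0,0.1142,0,0,0,0.05],
  [0,0,0.1142,0,0,0,0.05],
  [0,0,0.1142,0,0,0,0.05],
  [0,0,0.1142,0,0,0,0.05],
  [0,0,0.1142,0,0,0,0.05],
  [0,0,0.1142,0,0,0,0.05],
  [0,0,0,0,0,0,0.05],
  [0,0,0,0,0,0,0.05],
])

```text
t: 25.23
tcp_pos: [0.528, -0.2297, 0.0767]
ee_rot: [-3.136, -0.189, 0.001]
force: [-0.1, 0.2, -4.2]
width: 0.756
```

```bash
python3 - <<'E'
from rect import *
im,p,o=shot("r1");print(o["width"],o["force"])
cv2.imwrite("pics/r1z.png",cv2.resize(im[100:400],(560,300)))
E
python3 go.py .455,-.34,.07 .4437,-.4035,.07
```

```text
0.7558908377188067 [-0.09835622  0.23754075 -4.17213327]
cur [ 0.5281 -0.2298  0.0767] yaw 6.92 tilt [-7.e-04  2.e-04 -1.e+00]
.455,-.34,.07 tool shift (old yaw) [-0.0859  0.1006  0.0067] n= 3.7
.4437,-.4035,.07 tool shift (old yaw) [-0.0189  0.0617 -0.    ] n= 1.8
```

View pics/r1.png

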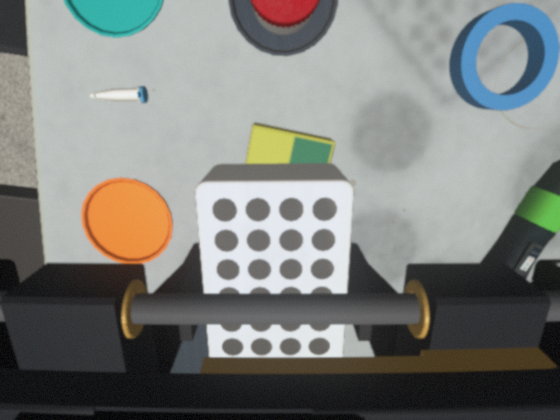

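Emit:
play_rows([
  [0,0,0,-0.0175,0.027,0,0.05],
  [0,0,0,-0.0175,0.027,0,0.05],
  [0,0,0,-0.0175,0.027,0,0.05],
  [0,0,0,-0.0175,0.027,0,0.05],
  [0,0,0,-0.0175,0.027,0,0.05],
  [0,0,0,-0.0175,0.027,0,0.05],
  [0,0,0,0,0,0.025,0.05],
  [0,0,0,0,0,0.025,0.05],
  [0,0,0,0,0,0.025,0.05],
  [0,0,0,0,0,0.012,0.05],
  [0,0,0,0,0,0,0.05],
  [0,0,0,0,0,0,0.05],
])

```text
t: 26.28
tcp_pos: [0.4429, -0.4025, -0.0105]
ee_rot: [-3.135, -0.186, 0.002]
force: [-0.0, 0.4, -2.9]
width: 0.758
```

```bash
python3 - <<'E'
from rect import *
im,p,o=shot("s1");print(o["width"],o["force"])
E
python3 go.py .4437,-.4035,-.022
```

```text
0.758495075928543 [-3.34267724e-04  4.31733942e-01 -2.91773119e+00]
cur [ 0.4439 -0.4036 -0.009 ] yaw 6.78 tilt [ 8.e-04 -1.e-03 -1.e+00]
.4437,-.4035,-.022 tool shift (old yaw) [-0.0002 -0.0002  0.013 ] n= 0.4
```

View pics/s1.png

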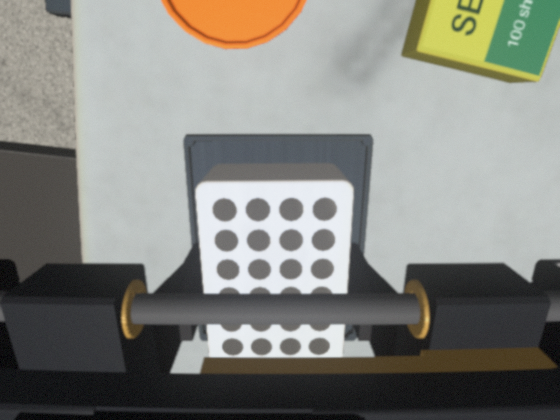

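Run:
```python
from wl import *
im,p,o=load("s1");print(o["tcp_pos"])
for n,q,z in [("rim",(280,134),.007),("front bottom",(278,164),.015),("front top",(277,180),.053),("L",(184,140),.007),("R",(373,140),.007),("bL",(196,200),.053),("bR",(354,200),.053)]:
    print(n,plane(p,[q],z)[0].round(4))
```

```text
[ 0.44291887 -0.40251915 -0.01051348]
rim [ 0.4377 -0.3391  0.007 ]
front bottom [ 0.4383 -0.3535  0.015 ]
front top [ 0.4377 -0.3529  0.053 ]
L [ 0.3878 -0.3481  0.007 ]
R [ 0.4867 -0.3363  0.007 ]
bL [ 0.4053 -0.3654  0.053 ]
bR [ 0.4703 -0.3575  0.053 ]
```

Emit:
play_rows([
  [0,0,0,0,0,0.006,0.05],
  [0,0,0,0,0,0.004,0.05],
  [0,0,0,0,0,0.0015,0.05],
  [0,0,0,0,0,0,0.05],
  [0,0,0,0,0,0,0.05],
])

```text
t: 26.75
tcp_pos: [0.444, -0.4037, -0.0203]
ee_rot: [3.135, 0.184, 0.002]
force: [-0.0, 1.6, 2.8]
width: 0.758
```

Emit:
play_rows([
  [0,0,0,0,0,0.0008,0.05],
  [0,0,0,0,0,0,0.05],
])

```text
t: 26.92
tcp_pos: [0.444, -0.4037, -0.0203]
ee_rot: [3.135, 0.184, 0.002]
force: [-2.7, 4.1, 10.9]
width: 0.757
```

Emit:
play_rows([
  [0,0,0,0,0,0,0.084],
  [0,0,0,0,0,0,0.084],
  [0,0,0,0,0,0,0.084],
  [0,0,0,0,0,0,0.084],
  [0,0,0,0,0,0,0.084],
  [0,0,0,0,0,-0.015,0.084],
  [0,0,0,0,0,-0.035,0.084],
  [0,0,0,0,0,-0.035,0.084],
  [0,0,0,0,0,-0.035,0.087],
  [0,0,0,0,0,-0.03,0.087],
  [0,0,0,0,0,0,0.087],
  [0,0,0,0,0,0,0.087],
])

```text
t: 27.92
tcp_pos: [0.4445, -0.4046, 0.1302]
ee_rot: [3.132, 0.184, 0.005]
force: [0.0, 0.2, -0.5]
width: 1.0
```

```bash
python3 - <<'E'
from rect import *
im,p,o=shot("t1");print(o["width"],o["force"])
E
python3 go.py .529,-.264,.13,-4.6
```

```text
1.0000333974850681 [ 0.01622574  0.20063637 -0.5020752 ]
cur [ 0.4434 -0.4033  0.1279] yaw 6.71 tilt [ 7.e-04 -9.e-04 -1.e+00]
.529,-.264,.13,-4.6 tool shift (old yaw) [ 0.1013 -0.1283 -0.0022] n= 4.5
  rz 0.1974 rows 1.6 shift(new yaw) [ 0.0742 -0.1457 -0.0021]
```

View pics/t1.png

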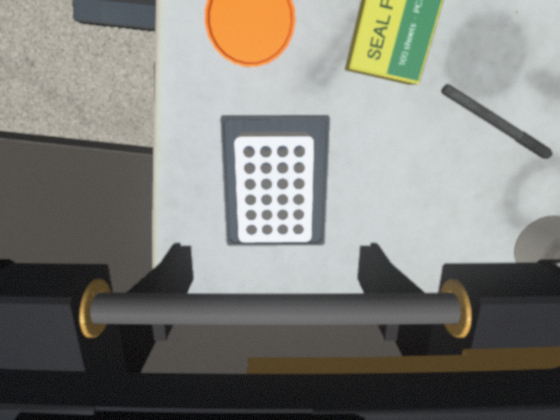

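The block lies in the medium tray. Next is the carton.

Emit:
play_rows([
  [0,0,0,0.0203,-0.0257,0,0.087],
  [0,0,0,0.0203,-0.0257,0,0.087],
  [0,0,0,0.0203,-0.0257,0,0.087],
  [0,0,0,0.0203,-0.0257,0,0.087],
  [0,0,0,0.0203,-0.0257,0,0.087],
  [0,0,0.0987,0,0,0,0.087],
  [0,0,0.0987,0,0,0,0.087],
  [0,0,0,0,0,0,0.087],
  [0,0,0,0,0,0,0.087],
  [0,0,0,0,0,0,0.087],
])

```text
t: 28.8
tcp_pos: [0.5281, -0.2634, 0.1261]
ee_rot: [-3.138, 0.122, 0.003]
force: [0.7, 0.5, 0.6]
width: 1.002
```

```bash
python3 go.py
python3 - <<'E'
from wl import *
im,p,o=shot("u1")
E
```

```text
cur [ 0.5281 -0.2634  0.1261] yaw -4.47 tilt [-0.002   0.0013 -1.    ]
```

View pics/u1.png

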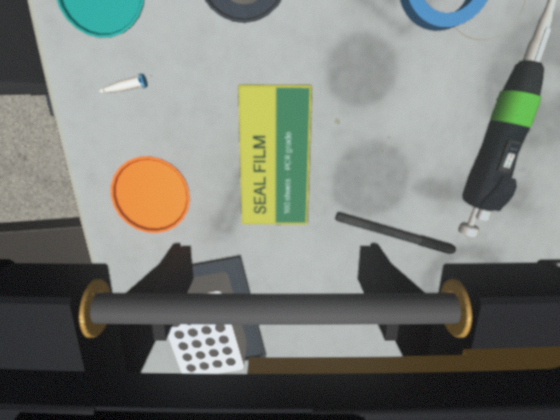

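```bash
python3 - <<'E'
from rect import *
im,p,o=load("u1")
rect(p,[(239,86),(312,85),(307,222),(242,223)],.022,"carton")
E
python3 go.py .529,-.2325,.126 .529,-.2325,-.027
```

```text
carton centre [ 0.5297 -0.2333] sides [np.float64(61.2), np.float64(122.3), np.float64(61.2), np.float64(122.6)] ang [np.float64(-3.7), np.float64(-94.9), np.float64(176.6), np.float64(85.2)]
cur [ 0.5283 -0.2636  0.1265] yaw -4.51 tilt [-0.0015  0.001  -1.    ]
.529,-.2325,.126 tool shift (old yaw) [-0.0017 -0.0311  0.0005] n= 0.9
.529,-.2325,-.027 tool shift (old yaw) [2.00e-04 1.00e-04 1.53e-01] n= 4.2
```

Emit:
play_rows([
  [0,0,0,-0.0013,-0.0311,0,0.087],
  [0,0,0,0,0,0.035,0.087],
  [0,0,0,0,0,0.035,0.087],
  [0,0,0,0,0,0.035,0.087],
  [0,0,0,0,0,0.03,0.087],
  [0,0,0,0,0,0.012,0.087],
  [0,0,0,0,0,0.005,0.087],
  [0,0,0,0,0,0,0.087],
  [0,0,0,0,0,0,0.087],
], newtons=20)

```text
t: 29.6
tcp_pos: [0.5314, -0.2335, -0.0228]
ee_rot: [3.138, -0.126, 0.003]
force: [0.7, -0.0, 0.4]
width: 0.998
```

```bash
python3 go.py .5295,-.233,-.028
python3 - <<'E'
from wl import *
im,p,o=shot("v1");print(o["force"])
E
```

```text
cur [ 0.5314 -0.2335 -0.0228] yaw -4.6 tilt [ 0.0021 -0.0012 -1.    ]
.5295,-.233,-.028 tool shift (old yaw) [-0.002  -0.0004  0.0052] n= 0.2
[ 0.70541121 -0.01903702  0.41378217]
```

View pics/v1.png

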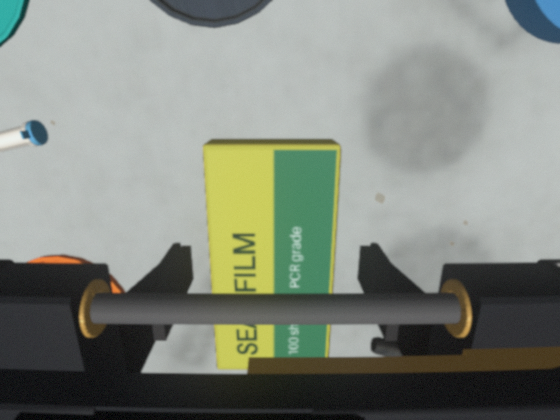

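Emit:
play_rows([
  [0,0,0,0,0,0.0025,0.087],
  [0,0,0,0,0,0,0.045],
  [0,0,0,0,0,0,0.045],
  [0,0,0,0,0,0,0.045],
  [0,0,0,0,0,0,0.045],
  [0,0,0,0,0,0,0.045],
  [0,0,0,0,0,0,0.045],
  [0,0,0,0,0,0,0.045],
])

```text
t: 30.32
tcp_pos: [0.5303, -0.2325, -0.0268]
ee_rot: [3.139, -0.126, -0.0]
force: [-0.3, -0.2, 2.6]
width: 0.706
```

Width 0.706 is 61.4 mm, so the carton is held. I'll lift and rotate.

Emit:
play_rows([
  [0,0,0,0,0,-0.01,0.045],
  [0,0,0,0,0,-0.025,0.045],
  [0,0,0,0,0,-0.03,0.045],
  [0,0,0,0,0,-0.025,0.045],
  [0,0,-0.0925,0,0,0,0.045],
  [0,0,-0.0925,0,0,0,0.045],
  [0,0,-0.0925,0,0,0,0.045],
  [0,0,0,0,0,0,0.045],
  [0,0,0,0,0,0,0.045],
])

```text
t: 31.07
tcp_pos: [0.5301, -0.2324, 0.0633]
ee_rot: [-3.127, -0.305, -0.0]
force: [0.3, 0.5, -1.7]
width: 0.712
```

```bash
python3 go.py .475,.0755,.064
python3 - <<'E'
from wl import *
im,p,o=shot("w1");print(o["width"])
E
```

```text
cur [ 0.5301 -0.2324  0.0633] yaw 11.14 tilt [ 0.  0. -1.]
.475,.0755,.064 tool shift (old yaw) [ 0.0054 -0.3128 -0.0007] n= 8.7
0.7121271111352298
```

View pics/w1.png

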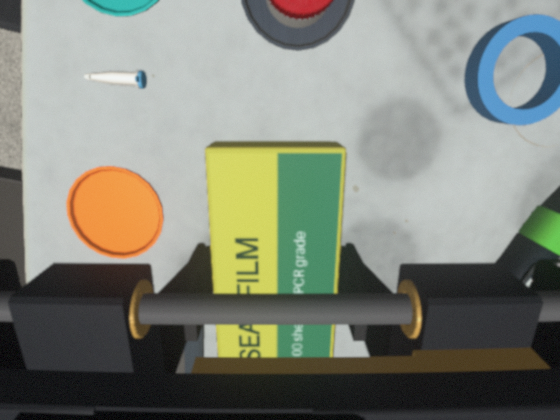

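Emit:
play_rows([
  [0,0,0,0.0005,-0.0313,0,0.045],
  [0,0,0,0.0005,-0.0313,0,0.045],
  [0,0,0,0.0005,-0.0313,0,0.045],
  [0,0,0,0.0005,-0.0313,0,0.045],
  [0,0,0,0.0005,-0.0313,0,0.045],
  [0,0,0,0.0005,-0.0313,0,0.045],
  [0,0,0,0.0005,-0.0313,0,0.045],
  [0,0,0,0.0005,-0.0313,0,0.045],
  [0,0,0,0.0005,-0.0313,0,0.045],
  [0,0,0,0.0005,-0.0313,0,0.045],
  [0,0,0,0,0,0,0.045],
  [0,0,0,0,0,0.03,0.045],
  [0,0,0,0,0,0.03,0.045],
  [0,0,0,0,0,0.018,0.045],
  [0,0,0,0,0,0,0.045],
  [0,0,0,0,0,0,0.045],
  [0,0,0,0,0,0,0.045],
])

```text
t: 32.53
tcp_pos: [0.4749, 0.0751, -0.0138]
ee_rot: [3.126, 0.307, 0.002]
force: [0.8, 0.6, -0.8]
width: 0.71
```

```bash
python3 go.py .475,.0755,-.0235
python3 - <<'E'
from wl import *
im,p,o=shot("x1");print(o["width"],o["force"])
E
```

```text
cur [ 0.4749  0.0751 -0.0138] yaw 11.23 tilt [ 1.6e-03 -1.0e-04 -1.0e+00]
.475,.0755,-.0235 tool shift (old yaw) [ 0.0001 -0.0004  0.0097] n= 0.3
0.7102265186319526 [ 0.78065391  0.61080535 -0.81409649]
```

View pics/x1.png

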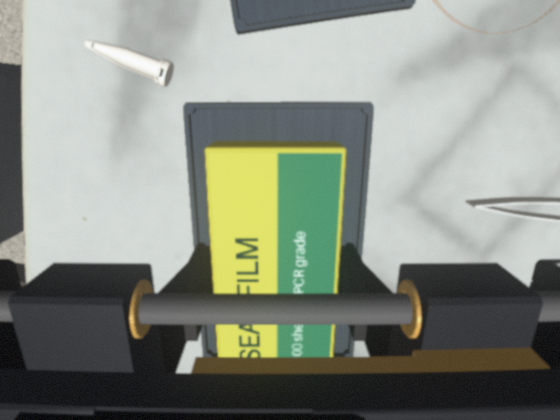

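Run:
```python
from wl import *
im,p,o=load("x1")
u=np.array([np.cos(np.radians(11.3)),np.sin(np.radians(11.3))]);v=np.array([-u[1],u[0]]);c=np.array([.475,.0755])
for n,q,z in [("rim",(280,102),.007),("front top",(277,149),.035),("rimL",(184,110),.007),("rimR",(373,110),.007),("cL",(205,160),.035),("cR",(346,160),.035)]:
    X=plane(p,[q],z)[0,:2]-c; print(n,(X@u*1000).round(1),(X@v*1000).round(1))
```

```text
rim 2.1 79.5
front top 0.5 60.1
rimL -46.3 75.8
rimR 49.0 75.7
cL -31.4 55.3
cR 31.0 55.2
```

Emit:
play_rows([
  [0,0,0,0,0,0.004,0.045],
  [0,0,0,0,0,0.003,0.045],
  [0,0,0,0,0,0.0015,0.045],
  [0,0,0,0,0,0,0.045],
  [0,0,0,0,0,0,0.045],
])

```text
t: 33.0
tcp_pos: [0.4737, 0.0754, -0.0234]
ee_rot: [3.126, 0.309, -0.0]
force: [-0.2, -0.5, -0.7]
width: 0.714
```

Emit:
play_rows([
  [0,0,0,0,0,0.001,0.045],
  [0,0,0,0,0,0,0.045],
])

```text
t: 33.17
tcp_pos: [0.474, 0.0754, -0.0238]
ee_rot: [3.126, 0.309, -0.0]
force: [-2.7, -0.4, 4.9]
width: 0.71
```

Contact. I'll release.

Emit:
play_rows([
  [0,0,0,0,0,0,0.084],
  [0,0,0,0,0,0,0.084],
  [0,0,0,0,0,0,0.084],
  [0,0,0,0,0,0,0.084],
  [0,0,0,0,0,0,0.084],
  [0,0,0,0,0,0,0.084],
  [0,0,0,0,0,-0.01,0.084],
  [0,0,0,0,0,-0.03,0.084],
  [0,0,0,0,0,-0.035,0.084],
  [0,0,0,0,0,-0.035,0.084],
  [0,0,0,0,0,-0.035,0.084],
  [0,0,0,0,0,-0.035,0.084],
  [0,0,0,0,0,-0.035,0.084],
  [0,0,0,0,0,0,0.084],
  [0,0,0,0,0,0,0.084],
])

```text
t: 34.42
tcp_pos: [0.4758, 0.0754, 0.1941]
ee_rot: [3.126, 0.309, 0.01]
force: [0.4, 0.0, -0.3]
width: 0.963
```

Run:
```python
from wl import *
im,p,o=shot("y1");t,_,_=shot("y1t","top");print(o["force"],o["tcp_pos"])
s,_,_=shot("y1s","side")
cv2.imwrite("pics/y1c.png",np.vstack([np.hstack([cv2.resize(im,(400,300)),cv2.resize(s[140:320,190:350],(400,300))]),cv2.resize(t[180:270,160:460],(800,240))]))
```

```text
[ 0.40977688  0.04511074 -0.28040983] [0.47577664 0.07543879 0.19413953]
```

View pics/y1c.png

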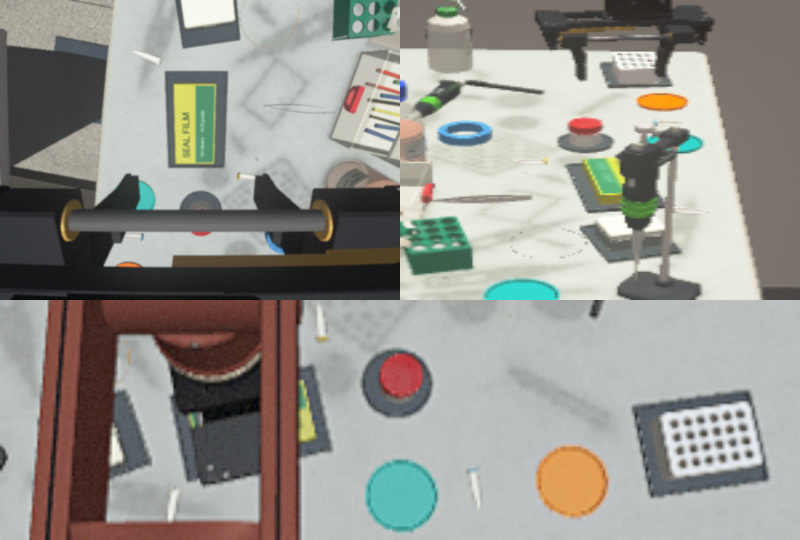

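```bash
python3 - <<'E'
from rect import *
t,pt,_=load("y1t");im,p,o=load("y1")
print("jar",plane(pt,[(310.4,208.1)],.048)[0])
k=1.4
rect(p,[(173*k,81*k),(216*k,80*k),(215*k,164*k),(176*k,165*k)],.025,"carton")
i1,p1,_=load("t1");rect(p1,[(233,136),(314,136),(312,243),(238,243)],.041,"block")
i2,p2,_=load("o1");rect(p2,[(244,144.5),(306,144.5),(304,219),(246.5,219)],.037,"box")
E
python3 -c "
from plant import ctrl
print(ctrl.job_done())"
```

```text
jar [ 0.51375917 -0.08519238  0.048     ]
carton centre [0.474  0.0755] sides [np.float64(62.6), np.float64(131.1), np.float64(62.8), np.float64(131.3)] ang [np.float64(12.6), np.float64(-78.0), np.float64(-167.2), np.float64(101.8)]
block centre [ 0.4434 -0.4025] sides [np.float64(67.2), np.float64(96.6), np.float64(67.6), np.float64(96.6)] ang [np.float64(6.7), np.float64(-82.4), np.float64(-173.3), np.float64(97.4)]
box centre [0.4564 0.2412] sides [np.float64(53.8), np.float64(68.9), np.float64(53.4), np.float64(68.9)] ang [np.float64(109.6), np.float64(19.6), np.float64(-70.4), np.float64(-160.1)]
the job is handed in; nothing more can be done
None
```

All four things are in their trays, set down in the required order, and the job is handed in. It took about 35 s of the 96 s allowed. The hand-in itself reported no verdict.

**Last checks:** the final pictures show each thing released and standing or lying flat inside its rim, with the arm clear above.

| Thing | Tray | Measured distance from tray centre |
|---|---|---|
| Jar | round dish | about 3 mm |
| Cuvette box | small tray | about 2 mm |
| Cooling block | medium tray | about 1 mm (3 mm before release) |
| Carton | long tray | about 1 mm |

I measured the jar and carton from the final pictures. The box and block figures come from the picture taken just after each was released.

**What failed or disagreed:**
- **First jar grasp:** it closed on air above the cap, because the fingertips sit about 36 mm behind the reported TCP. I measured this offset in the wrist and side pictures and allowed for it in every grasp afterwards.
- **Cuvette box:** my first shift was about 8 mm off, which I corrected before lowering it.
- **Carton length:** the last picture measured it at 131 mm instead of 124 mm. That came from rough corners read off a reduced picture; two earlier views gave 122–124 mm.
- **Small tray position:** the views disagreed by up to about 9 mm, so I used a close-up wrist view whose measured sides matched the tray's outer size.

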